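# Lever up the reactor stand and shim its front foot

## Task

The glass reactor's green stand sags at the front. Take the red-handled pry bar that lies over the fulcrum block, push its tip home under the stand's edge, lever the stand up and catch the bar's handle under the yellow keeper hook so that it stays up; then slide the aluminium shim under the raised blue foot until you feel it meet the stop behind the foot, and let go of it. Finally take the bar again, bring it out from under the keeper and let the stand down gently on to the shim, leave the bar free, and disturb nothing else on the bench.

Things in the scene. Friction and masses are not known exactly. Their poses are not given: they have to be found in the camera images.
- frame: The reactor stand's fixed rear brackets (black). Origin: on the bench (z = 0) below the middle of the stand's front edge. x points level out of that edge along the pry bar towards its handle, y along the edge, z up. The heavy green tilting base with white tray covers x -270 to 0, y -155 to 155 mm, top z 98, tray rim z 133; behind it a glass reactor 620 mm high. About 1 to 2.5 kg weigh on its front.
- edge (a point): Middle of the green base's front edge, on its underside, as at rest: 76 mm above the bench. Fixed to frame, it does not rise with the base.
- rib (a point): Under the green base, 21 mm behind its front edge: face of a rib (70 mm wide in y) that stops the bar's tip when the bar is pushed home. Place as at rest.
- foot (a point): On the bench below the middle of the stand's single front foot (as at rest), a blue block 40 x 40 mm, x -55 to -15, y -135 to -95 mm in frame, which stands on the bench at first. Behind it, hidden, a steel stop for the shim's nose stands on the bench, its face 30 to 42 mm beyond this point (x -65 to -77 mm in frame), different each time.
- stand_tilt (a joint): Tilt of the stand's base about its rear hinge (along y at x -280, z 85 mm in frame), rad: 0 as it sags at rest on its foot, growing as the front edge rises; 0.01 is about 2.5 mm at the foot. Sitting on the shim it reads about 0.035; held by the bar, pushed home and caught under the keeper, about 0.045. The stand must never be let fall.
- jig: Lever jig fixed on the bench: 4 mm steel sole strip (|y| < 25 mm, x 30 to 305), fulcrum and keeper. Its frame lies up to 3 mm in x and 8 mm in y from that of frame, same axes.
- fulcrum (a point): Top middle of the fulcrum: wooden block (36 x 60 mm) topped by a steel round rod along y, radius 10 mm, 72 mm long; its top is 65 mm high. The bar's underside lies on it. It is at x 55 mm in jig.
- keeper (a point): Underside of the yellow keeper hook's lip, middle of its pocket: x 275, y 53, z 34 mm in jig. The hook is 20 mm wide in x; post at y 76 to 90; lip y 30 to 90, top z 42; its open side (y 30 to 36) turns down to z 30 mm as a nose. The bar is pressed lower than the nose, goes in sideways towards +y, and rises behind the nose (bar's middle there at y 45 to 67).
- bar_grip (a point): Best place to grip the pry bar's red handle: mid-section, 225 mm from the tip. Straight steel bar 320 mm long, 16 wide, 14 high (first 60 mm at the tip 8 high, underside in line), 0.38 kg. x from tip to handle end, y across, z up. At the start it lies over the fulcrum, tip only 6 to 14 mm under the stand's edge, nearly level; so little lifts the foot too low: push it home first.
- bar_end (a point): Middle of the pry bar's handle end, 320 mm from the tip, on the bar's middle line (7 mm above its underside).
- bar_tip (a point): Middle of the pry bar's tip end face, 4 mm above its underside.
- bar: The pry bar; origin on its underside at the tip, axes as for bar_grip.
- shim_tab (a point): Centre of the orange upright tab of the shim, where it is gripped: tab 30 mm long (shim's x), 12 mm thick (y), from 8 to 46 mm above the shim's underside, this point 27 mm above it. Axes of the shim: x from its nose to its tab, y across, z up.
- shim_nose (a point): Middle of the shim's front (nose) end, 4 mm above its underside, 135 mm from the tab's centre. The shim is a flat aluminium strip 150 x 40 mm, 8 mm thick, 0.15 kg; the first 12 mm of the nose are thinner (5 mm). It goes under the foot along -x of frame, lying on the bench, its middle line at the foot's middle.
- shim: The shim; origin on its underside at the nose end, axes as for shim_tab.
- amber_bottle: Amber glass bottle, 48 mm across, 100 mm high, standing loose in the stand's white tray; origin at its foot. Must stay standing.
- beaker: Glass beaker, 72 mm across, 90 mm high, at the far side of the bench; origin under it.
- jar: Jar with green cap, 70 mm across, 90 mm high, at the far side; origin under it.
- spanner: Steel spanner lying on the robot's side of the bench.
- screwdriver: Yellow-handled screwdriver lying on the robot's side of the bench.
- clamp_ring: Green clamp ring, 80 mm across, 14 mm high, lying at the far side.

How it is judged:
By the outcome, as a careful person would: the job done as asked, in the order asked, and still so for the second after the job is handed in, with the robot touching nothing.
It also fails if it takes over 67 s, if anything falls off the work surface, if the arm or the gripper's body presses on something with over 40 N, if the wrist force passes 120 N, or if a joint passes its speed limit or range.

## Robot

A 6-joint arm with a two-finger parallel gripper is mounted at the origin on the work surface. World frame = base frame: x ahead of the robot, y to its left, z up, the work surface at z = 0. Lengths are in mm, angles in rad, forces in N, time in s.
With the tool pointing down it reaches from about 350 to 875 mm from the base axis. Payload 4.2 kg.
Tool frame: the origin (TCP) lies between the finger pads; the fingertips stand 11 mm ahead of it and the grasp point (between the pads) lies 8 mm behind it; z points along the fingers, y is the direction in which the jaws open and shut (so a half turn about z gives the same grasp; the last joint's range is limited). The gripper opens to 85 mm and grips with 20 to 120 N. Pads are 22 mm wide; open, the fingers measure 114 mm over their backs; the gripper's body (76 mm by 85 mm) begins 54 mm behind the grasp point. The pads swing forward as they close: fully open they stand 13 mm farther back than shut.
Start: joints at [1.407, 0.385, 0.008, 0, -1.194, -0.259], TCP at [256.414, 569.957, 242.312] pointing down, gripper open.
Joint ranges: [-3.14, 3.14], [-1.21, 2.06], [-1.07, 1.41], [-3.16, 2.05], [-2.99, -0.16], [-3.1, 3.1]. Speed limits (rad/s): [2.79, 2.79, 3.14, 3.14, 3.14, 3.14].

## Interface

Orientations are given as a unit quaternion [x, y, z, w].
In Python, from bench import * gives the robot as it stands.
- The arm moves only by the tool servo_tool, never from a script. Its argument "rows" is a list of rows, each a list of 7 numbers: the opening, from 0 (shut) to 1 (fully open), then the shift along the tool's x, y, z in cm, then the turn, a rotation vector about the tool's x, y, z in degrees. A call has 1 to 12 rows; each row shifts and turns the commanded pose from where the row before left it, along the tool's axes as they then stand; what a row does not reach is not made up. A row lasts 1/10 s, in which the tool goes at most 50 mm and 8.59 degrees, less where a joint would pass 70% of its speed; a pose out of reach is approached as far as the arm can. A call is refused whole if a number of a shift passes 5 or a number of a turn 8.59, either way. A call with a gripper value outside its range is refused whole. The fingers move at their own pace and stop on an object; the grip force is fixed at half the most. Time passes only in rows, so rows that do not move let the fingers close. It gives the time, the measured TCP pose, the force and the opening at its end, in the units of the state.
- read_state(): the state, without advancing time (a new reading comes with each control period).
- get_image(name): name is "side" or "top"; returns a dict with "image" (384x512x3 uint8, red, green, blue), "mtx" (3x3 intrinsics, pixels), "k1" (the pictures are not rectified: a ray, as slopes to the right and down, at radius r is drawn at 1 + k1 r^2 times it, then the intrinsics apply), "extrinsics" (4x4, takes a point from camera to world coordinates). Camera axes: x right, y up, looking along -z (the intrinsics and any distortion apply to the point x, -y, -z); pixel columns grow to the right and rows downward; lengths in mm; the calibration is good to about 2 mm. A picture is of the moment at which its call begins. There is no depth.
- job_done(): hands the job in, once; it reports no verdict.
The state is a dict: "clock": time; "joints": joint angles; "joint_vel": joint speeds; "joint_efforts": joint torques, N m; "position": TCP position; "ee_rot": TCP orientation; "contact_force": force on the tool from outside, world axes, zero at the start; "wrist_torque": the same for the moment, N m; "gripper_width": finger opening in mm.
Only numpy, scipy, OpenCV 4.12 (cv2) and the standard library are available. Lean on these libraries where they do the work, as an engineer would, in place of code of your own. Each camera call takes 0.05 s, during which the arm holds its last target. There are 200 camera calls.

## Working session

There is one attempt and no reset: what is moved stays moved. The work goes in short steps, Python scripts to look and compute and a tool call to move; the robot and the scene stay as the last step left them, time stands still between calls to the robot, and variables do not carry over. Pictures are saved under pics/ and viewed, about 8 in all and at most 12, crops included, and the job is handed in when it is done.

Besides the shell and the picture viewer there is one more tool, called as a command line: name --pt "numbers of a row" for each row, then --argument value for the rest. servo_tool: Moves the arm, as the interface text tells. Its arguments: {"type":"object","properties":{"rows":{"type":"array","items":{"type":"array","items":{"type":"number"}}}},"required":["rows"]}

```bash
mkdir -p pics
cat > h.py <<'E'
from bench import *
import numpy as np, cv2
def ray(im,u,v):
    K=im['mtx'];k=im['k1']
    d=np.array([(u-K[0,2])/K[0,0],(v-K[1,2])/K[1,1]]);s=d.copy()
    for _ in range(20): s=d/(1+k*(s@s))
    E=np.array(im['extrinsics']);w=E[:3,:3]@np.array([s[0],-s[1],-1.]);return E[:3,3],w
def onz(im,u,v,z):
    o,w=ray(im,u,v);return o+w*(z-o[2])/w[2]
def proj(im,p):
    E=np.array(im['extrinsics']);c=E[:3,:3].T@(np.array(p,float)-E[:3,3]);s=np.array([c[0],-c[1]])/-c[2]
    s=s*(1+im['k1']*(s@s));K=im['mtx'];return np.array([K[0,0]*s[0]+K[0,2],K[1,1]*s[1]+K[1,2]])
def tri(a,pa,b,pb):
    o1,w1=ray(a,*pa);o2,w2=ray(b,*pb);t=np.linalg.lstsq(np.c_[w1,-w2],o2-o1,rcond=None)[0]
    p,q=o1+w1*t[0],o2+w2*t[1];return (p+q)/2,np.linalg.norm(p-q)
def save(im,name,crop=None,scale=1):
    a=im['image'][:,:,::-1]
    if crop: x0,y0,x1,y1=crop;a=a[y0:y1,x0:x1]
    cv2.imwrite('pics/'+name,cv2.resize(a,None,fx=scale,fy=scale,interpolation=cv2.INTER_CUBIC))
E
python3 - <<'E'
from h import *
for n in('side','top'):
    im=get_image(n);save(im,n+'1.png',None,1.5);np.save('pics/'+n+'1.npy',im,allow_pickle=True)
    print(n,im['mtx'],im['k1'],im['extrinsics'])
print(read_state())
E
```

```text
side [[370.92313951   0.         256.03982417]
 [  0.         370.92313951 186.26518756]
 [  0.           0.           1.        ]] -0.07100616261283084 [[ 8.80767637e-01  2.50585251e-01 -4.01815133e-01  1.63946212e+02]
 [-4.73334023e-01  4.40313153e-01 -7.62941171e-01 -7.47861471e+02]
 [-1.42573169e-02  8.62166666e-01  5.06424100e-01  5.61920275e+02]
 [ 0.00000000e+00  0.00000000e+00  0.00000000e+00  1.00000000e+00]]
top [[487.924147     0.         259.5053887 ]
 [  0.         487.924147   192.38079157]
 [  0.           0.           1.        ]] -0.04471696815423808 [[ 9.03169037e-03  9.87813115e-01 -1.55382364e-01  3.52503140e+02]
 [-9.99912493e-01  7.41949391e-03 -1.09525084e-02 -5.13367282e+00]
 [-9.66617293e-03  1.55467687e-01  9.87793685e-01  1.31074778e+03]
 [ 0.00000000e+00  0.00000000e+00  0.00000000e+00  1.00000000e+00]]
{'clock': 0.1, 'joints': array([ 1.40660246e+00,  3.85480821e-01,  6.72435470e-03, -4.33321650e-04,
       -1.19402113e+00, -2.58567959e-01]), 'joint_vel': array([-0.00110407, -0.00293076,  0.00378983,  0.00114825, -0.00245749,
       -0.00133312]), 'joint_efforts': array([-9.57703924e-05, -3.93315661e+01,  1.88930744e+01,  4.19797719e+00,
       -2.57525331e-03,  7.70627508e-06]), 'position': array([256.21851288, 569.49516   , 241.31558771]), 'ee_rot': array([ 9.77724848e-01, -2.09888303e-01, -1.54432290e-04,  9.99032426e-04]), 'contact_force': array([ 0.07799655, -0.66496234, -0.29147881]), 'wrist_torque': array([ 0.04041593,  0.01350933, -0.04041023]), 'gripper_width': 85.34776792713836}
```

View pics/side1.png

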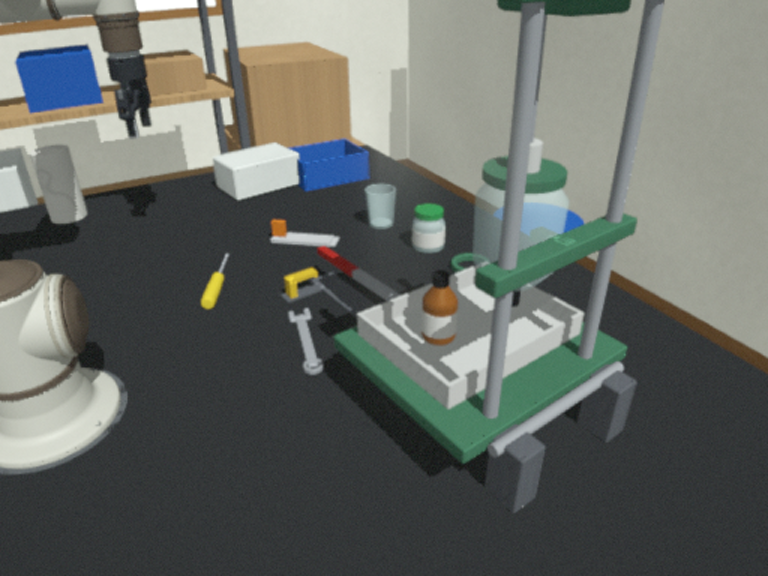

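View pics/top1.png

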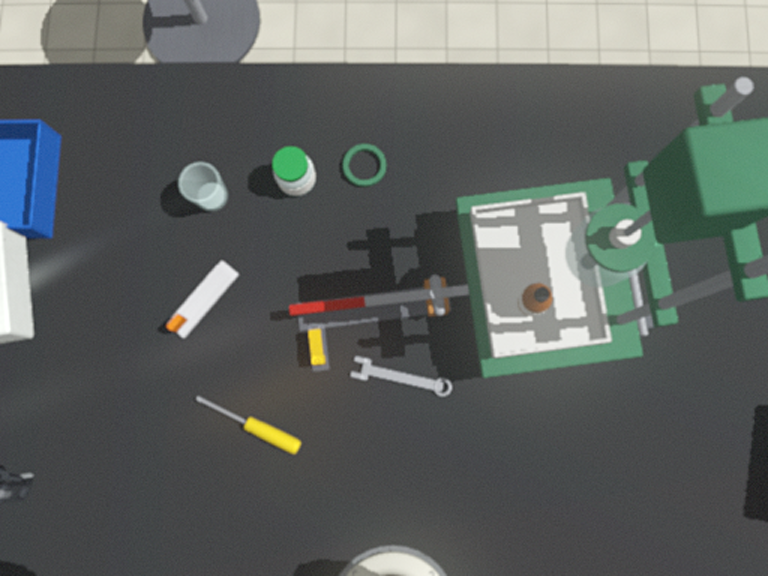

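The side view shows the keeper at (300,280), the bar handle at (335,262) and the shim tab at (279,229). In the top view (1.5x) the bar runs from (290,309) to (470,290), the fulcrum is at (436,295), the keeper at (317,346), the shim from (176,323) to (228,270), and the stand's front edge from (458,198) to (483,376).

Run:
```python
from h import *
T=np.load('pics/top1.npy',allow_pickle=True).item();S=np.load('pics/side1.npy',allow_pickle=True).item()
def masks(im):
    h=cv2.cvtColor(im['image'],cv2.COLOR_RGB2HSV);H,s,v=h[...,0],h[...,1],h[...,2]
    return dict(red=((H<5)|(H>173))&(s>150)&(v>60),orange=(H>=6)&(H<15)&(s>190)&(v>120),yellow=(H>20)&(H<32)&(s>170)&(v>90),green=(H>60)&(H<90)&(s>80)&(v>40))
for n,im in(('top',T),('side',S)):
    for c,m in masks(im).items():
        k,l,st,ce=cv2.connectedComponentsWithStats(m.astype(np.uint8))
        for i in range(1,k):
            if st[i,4]>25:
                r=cv2.minAreaRect(np.argwhere(l==i)[:,::-1].astype(np.float32))
                print(n,c,st[i],ce[i].round(1),cv2.boxPoints(r).round(1).tolist())
# front edge of base: leftmost green px per row
m=masks(T)['green'];pts=[]
for r in range(140,246):
    c=np.where(m[r,295:340])[0]
    if len(c): pts.append(onz(T,295+c[0]-.5,r,98)[:2])
pts=np.array(pts)
for _ in range(3):
    f=np.polyfit(pts[:,0],pts[:,1],1);e=pts[:,1]-np.polyval(f,pts[:,0]);pts=pts[abs(e)<2.5*e.std()+.3]
print('edge y=ax+b',f,e.std(),pts[0],pts[-1])
# corners of edge rows
for r in range(126,140): 
    c=np.where(m[r,290:420])[0]; print(r,(c[0]+290,c[-1]+290) if len(c) else None,end=' ')
print()
for r in range(240,256):
    c=np.where(m[r,290:420])[0]; print(r,(c[0]+290,c[-1]+290) if len(c) else None,end=' ')
save(T,'topc.png',(100,80,340,260),3.3);save(S,'sidec.png',(170,130,310,230),5.5)
```

```text
top red [193 198  50  12 317] [216.3 203.7] [[192.39999389648438, 202.60000610351562], [241.60000610351562, 197.60000610351562], [242.3000030517578, 204.6999969482422], [193.10000610351562, 209.60000610351562]]
top yellow [205 220  12  23 189] [210.1 231.3] [[204.60000610351562, 220.39999389648438], [213.5, 219.39999389648438], [216.10000610351562, 241.8000030517578], [207.1999969482422, 242.8000030517578]]
top yellow [163 279  37  23 376] [181.2 290. ] [[161.60000610351562, 285.79998779296875], [166.1999969482422, 276.6000061035156], [200.60000610351562, 293.79998779296875], [196.0, 303.0]]
top green [468  57  16  13 127] [474.4  62.1] [[466.5, 59.099998474121094], [482.1000061035156, 55.20000076293945], [484.70001220703125, 65.80000305175781], [469.20001220703125, 69.69999694824219]]
top green [ 304   75  208  127 8757] [455.8 133.5] [[303.0, 78.30000305175781], [510.8999938964844, 74.5999984741211], [513.2000122070312, 199.60000610351562], [305.20001220703125, 203.39999389648438]]
top green [181  97  24  24 454] [192.8 108.5] [[181.0, 97.0], [204.0, 97.0], [204.0, 120.0], [181.0, 
[... 2742 characters left out ...]
33 (np.int64(304), np.int64(406)) 134 (np.int64(304), np.int64(405)) 135 (np.int64(304), np.int64(404)) 136 (np.int64(305), np.int64(415)) 137 (np.int64(305), np.int64(418)) 138 (np.int64(305), np.int64(419)) 139 (np.int64(305), np.int64(419)) 
240 (np.int64(320), np.int64(403)) 241 (np.int64(321), np.int64(396)) 242 (np.int64(321), np.int64(389)) 243 (np.int64(321), np.int64(379)) 244 (np.int64(321), np.int64(371)) 245 (np.int64(321), np.int64(365)) 246 (np.int64(321), np.int64(359)) 247 (np.int64(321), np.int64(351)) 248 (np.int64(322), np.int64(343)) 249 (np.int64(321), np.int64(337)) 250 (np.int64(322), np.int64(331)) 251 (np.int64(323), np.int64(323)) 252 None 253 None 254 None 255 None
```

View pics/topc.png

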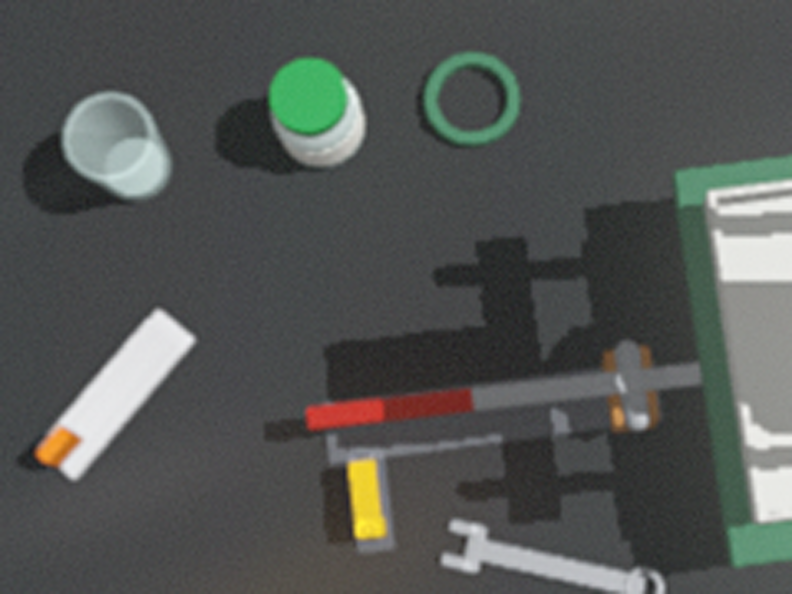

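View pics/sidec.png

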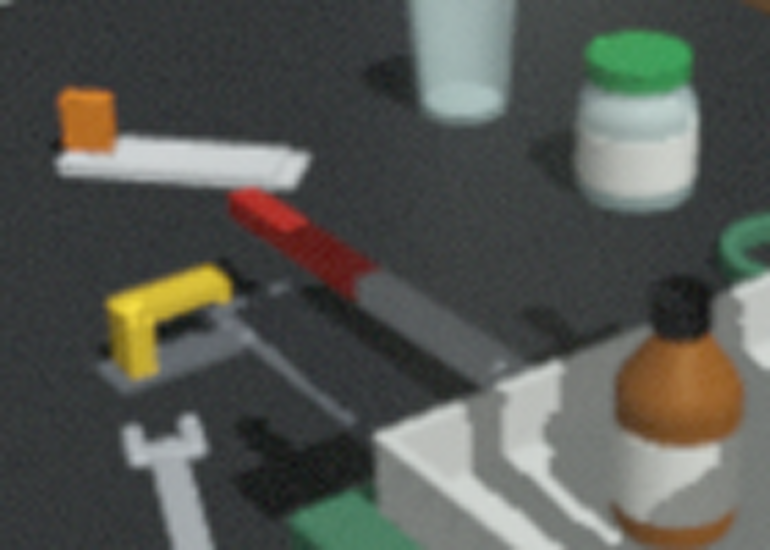

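The top crop shows the base's front corners at crop (676,172) and (735,565), the fulcrum rod from (627,342) to (637,428), and the bar end at (307,418). The keeper lip runs from (348,460) to (386,538). In the side crop the shim tab spans (58–117, 88–152).

```bash
cat > geo.py <<'E'
from h import *
T=np.load('pics/top1.npy',allow_pickle=True).item();S=np.load('pics/side1.npy',allow_pickle=True).item()
ct=lambda x,y:(x/3.3+100-.5,y/3.3+80-.5)
cs=lambda x,y:(x/5.5+170-.5,y/5.5+130-.5)
E
python3 - <<'E'
from geo import *
A=onz(T,*ct(676,172),80)[:2];B=onz(T,*ct(733,566),80)[:2]
print('corners',A,B,np.linalg.norm(A-B)); ey=(B-A)/np.linalg.norm(B-A)
O=(A+B)/2;ex=np.array([-ey[1],ey[0]]) if False else np.array([-ey[1],ey[0]])
print('O',O,'ey',ey,'ex',ex,'yaw ex',np.arctan2(ex[1],ex[0]))
L=lambda p:np.array([(p[:2]-O)@ex,(p[:2]-O)@ey]).round(1)
F=(onz(T,*ct(627,342),60)+onz(T,*ct(637,428),60))/2;print('fulcrum',F,L(F))
f1,f2=onz(T,*ct(627,342),58),onz(T,*ct(637,428),58);print('rod dir',(f2-f1)[:2]/np.linalg.norm(f2-f1),np.linalg.norm(f2-f1))
K=onz(T,210.1,231.3,42);print('keeper top ctr (275,60)',K,L(K))
for q in [(204.6,220.4),(213.5,219.4),(216.1,241.8),(207.2,242.8)]: print(L(onz(T,*q,42)))
for z in(50,60,70):
  e=onz(T,*ct(307,418),z);r=onz(T,*ct(471,400),z);s=onz(T,*ct(700,376),75);print('end',z,e,L(e),'red start',r,L(r),'edge',L(s))
print('end tri',tri(T,ct(309,418),S,cs(247,192)))
t=tri(T,ct(60,440),S,cs(88,90));print('tab top',t)
# shim corners on z=8 top
for q in[(158,309),(196,341),(75,480)]: print('shim',onz(T,*ct(*q),8),L(onz(T,*ct(*q),8)))
print('tab z46',onz(T,*ct(56,446),46))
for z,q in((14,(472,97)),(0,(472,97))): print('ring',L(onz(T,*ct(*q),z)))
E
```

```text
corners [ 707.20677058 -106.86300316] [ 398.50204822 -148.5275396 ] 311.5036744698004
O [ 552.8544094  -127.69527138] ey [-0.99101471 -0.13375295] ex [ 0.13375295 -0.99101471] yaw ex -1.4366413248746168
fulcrum [540.07593594 -72.97779211  60.        ] [-55.9   5.3]
rod dir [-0.99355211 -0.11337642] 68.76424309373131
keeper top ctr (275,60) [448.51487594 136.67398196  42.        ] [-275.9   68. ]
[-287.1   37.9]
[-263.7   38.2]
[-263.5   97.1]
[-286.7   96.8]
end 50 [513.08590613 183.32650569  50.        ] [-313.5   -2.2] red start [528.47242202  53.74156975  50.        ] [-1.831e+02 -1.000e-01] edge [-3.7  7.3]
end 60 [511.81219564 181.83167713  60.        ] [-312.2   -0.7] red start [527.07666876  53.27458306  60.        ] [-182.8    1.3] edge [-3.7  7.3]
end 70 [510.53848516 180.33684857  70.        ] [-310.9    0.7] red start [525.6809155   52.80759638  70.        ] [-182.5    2.8] edge [-3.7  7.3]
end tri (array([512.61287246, 179.61966264,  62.03843154]), np.float64(2.19396704553291))
tab top (array([492.36798439, 379.99656979,  49.41965736]), np.float64(3.245358756761055))
shim [608.36260558 316.21283618   8.        ] [-432.5 -114.4]
shim [581.67934715 283.42761905   8.        ] [-403.6  -83.6]
shim [465.8802479  378.10211475   8.        ] [-512.9   18.5]
tab z46 [489.4950582  383.57668761  46.        ]
ring [-152.7 -260.1]
ring [-152.7 -264.9]
```

```bash
cat >> h.py <<'E'
from scipy.spatial.transform import Rotation as R
def Rt(yaw,pitch=0):
    "tool down, tool x = -ex(yaw), tool y = ey; pitch lowers the +x end"
    return R.from_euler('z',yaw)*R.from_euler('y',pitch)*R.from_matrix(np.diag([-1.,1,-1]))
def plan(p1,R1,n,op,p0=None,R0=None,nr=None):
    s=read_state();p0=s['position'] if p0 is None else np.array(p0,float);R0=R.from_quat(s['ee_rot']) if R0 is None else R0
    p1=np.array(p1,float);rv=(R0.inv()*R1).as_rotvec(degrees=True);nr=nr or n
    print('turn',rv.round(1),'dist',np.linalg.norm(p1-p0).round(1),'clock',s['clock'])
    Rc=R0;pc=p0.copy()
    for i in range(n):
        d=Rc.inv().apply(p0+(p1-p0)*(i+1)/n-pc)/10;d=d.round(2);t=(rv/nr).round(2)*(i<nr)
        pc=pc+Rc.apply(d*10);Rc=Rc*R.from_rotvec(t,degrees=True)
        print([op]+d.tolist()+t.tolist())
O=np.array([552.85,-127.7]);YAW=1.707
def W(x,y,z,yaw=YAW):
    c,s=np.cos(YAW),np.sin(YAW);return np.array([O[0]+c*x-s*y,O[1]+s*x+c*y,z])
def L(p):
    c,s=np.cos(YAW),np.sin(YAW);d=np.array(p)[:2]-O;return np.array([c*d[0]+s*d[1],-s*d[0]+c*d[1]])
E
python3 - <<'E'
from h import *
plan(W(216.5,2,140),Rt(1.682),12,.5,[256.41,569.96,242.31],nr=8)
E
```

```text
turn [ 0.1 -0.1 59.4] dist 560.7 clock 0.1
[0.5, 3.67, 2.77, 0.86, 0.01, -0.01, 7.42]
[0.5, 3.99, 2.26, 0.86, 0.01, -0.01, 7.42]
[0.5, 4.26, 1.74, 0.85, 0.01, -0.01, 7.42]
[0.5, 4.44, 1.17, 0.86, 0.01, -0.01, 7.42]
[0.5, 4.55, 0.59, 0.85, 0.01, -0.01, 7.42]
[0.5, 4.6, -0.01, 0.86, 0.01, -0.01, 7.42]
[0.5, 4.55, -0.6, 0.85, 0.01, -0.01, 7.42]
[0.5, 4.44, -1.18, 0.85, 0.01, -0.01, 7.42]
[0.5, 4.25, -1.75, 0.85, 0.0, -0.0, 0.0]
[0.5, 4.25, -1.74, 0.85, 0.0, -0.0, 0.0]
[0.5, 4.25, -1.75, 0.86, 0.0, -0.0, 0.0]
[0.5, 4.25, -1.75, 0.85, 0.0, -0.0, 0.0]
```

servo_tool --pt "0.5 3.67 2.77 0.86 0 0 7.42" --pt "0.5 3.99 2.26 0.86 0 0 7.42" --pt "0.5 4.26 1.74 0.85 0 0 7.42" --pt "0.5 4.44 1.17 0.86 0 0 7.42" --pt "0.5 4.55 0.59 0.85 0 0 7.42" --pt "0.5 4.6 0 0.86 0 0 7.42" --pt "0.5 4.55 -0.6 0.85 0 0 7.42" --pt "0.5 4.44 -1.18 0.85 0 0 7.42" --pt "0.5 4.25 -1.75 0.85 0 0 0" --pt "0.5 4.25 -1.74 0.85 0 0 0" --pt "0.5 4.25 -1.75 0.86 0 0 0" --pt "0.5 4.25 -1.75 0.85 0 0 0"

```text
clock: 1.3
position: [522.0, 84.8, 139.3]
ee_rot: [0.746, -0.666, -0.0, 0.0]
contact_force: [0.4, 1.3, 1.2]
gripper_width: 42.5
```

servo_tool --pt "0.5 0 0 0 0 0 0" --pt "0.5 0 0 0 0 0 0"

```text
clock: 1.5
position: [521.5, 85.4, 139.1]
ee_rot: [0.745, -0.667, -0.0, 0.001]
contact_force: [-0.3, 1.0, 0.1]
gripper_width: 42.9
```

Run:
```python
from h import *
s=read_state();print(s['position'],L(s['position']),s['contact_force'],s['gripper_width'])
S=get_image('side');T=get_image('top');save(S,'s2.png',(170,90,300,200),6);np.save('pics/s2.npy',S,allow_pickle=True)
p=s['position']
print(proj(S,p),proj(S,W(216.5,2,63)))
plan(W(216.5,2,56),Rt(1.682,0.03),4,.5)
```

```text
[521.46155009  85.37009429 139.07136631] [215.35878503   2.16646657] [-0.33813384  1.01875572  0.0684549 ] 42.946566568293626
[228.63338831 151.98685963] [229.85986178 176.63473075]
turn [0.  1.7 0.1] dist 83.8 clock 1.6
[0.5, 0.01, -0.0, 2.09, 0.0, 0.43, 0.02]
[0.5, 0.0, -0.01, 2.1, 0.0, 0.43, 0.02]
[0.5, -0.01, 0.0, 2.09, 0.0, 0.43, 0.02]
[0.5, -0.04, -0.0, 2.1, 0.0, 0.43, 0.02]
```

View pics/s2.png

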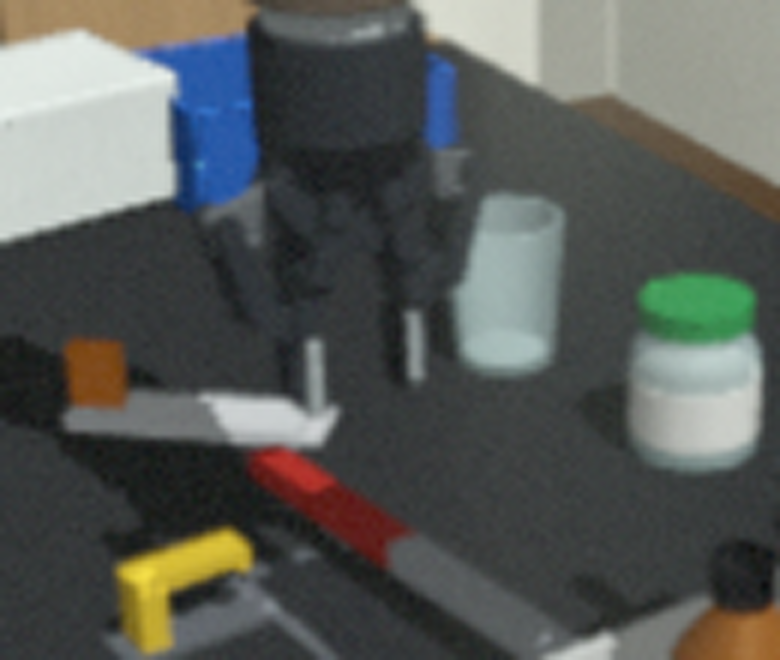

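The gripper is centred over the bar: fingertips at crop (315–415, 380), with the red bar below at (359,515). I'll descend and grip.

servo_tool --pt "0.5 0 0 2.1 0 0.6 0" --pt "0.5 0 0 2.1 0 0.6 0" --pt "0.5 0 0 2.1 0 0.6 0" --pt "0.5 -0.05 0 2.1 0 0.6 0" --pt "0.5 0 0 0 0 0 0" --pt "0 0 0 0 0 0 0" --pt "0 0 0 0 0 0 0" --pt "0 0 0 0 0 0 0" --pt "0 0 0 0 0 0 0" --pt "0 0 0 0 0 0 0" --pt "0 0 0 0 0 0 0"

```text
clock: 2.7
position: [522.7, 86.8, 56.9]
ee_rot: [0.746, -0.666, 0.016, 0.012]
contact_force: [-0.9, 6.4, 3.0]
gripper_width: 14.7
```

servo_tool --pt "0 0 0 -0.15 0 -0.6 0" --pt "0 0 0 -0.15 0 -0.6 0" --pt "0 0.2 0 0 0 0 0" --pt "0 0.2 0 0 0 0 0" --pt "0 0.2 0 0 0 0 0" --pt "0 0.2 0 0 0 0 0" --pt "0 0 0 0 0 0 0"

```text
clock: 3.4
position: [522.8, 78.6, 59.1]
ee_rot: [0.745, -0.667, 0.008, 0.006]
contact_force: [-1.8, 6.7, 0.3]
gripper_width: 15.2
```

servo_tool --pt "0 0.15 0 0 0 0 0" --pt "0 0.15 0 0 0 0 0" --pt "0 0 0 0 0 0 0"

```text
clock: 3.7
position: [524.0, 78.5, 59.3]
ee_rot: [0.745, -0.667, 0.008, 0.004]
contact_force: [-3.8, 16.9, 0.1]
gripper_width: 15.1
```

Run:
```python
from h import *
s=read_state();print(L(s['position']),s['contact_force'])
T0=np.load('pics/top1.npy',allow_pickle=True).item();S0=np.load('pics/side1.npy',allow_pickle=True).item()
def red(im):
    h=cv2.cvtColor(im['image'],cv2.COLOR_RGB2HSV);H,q,v=h[...,0],h[...,1],h[...,2]
    m=((H<5)|(H>173))&(q>150)&(v>60);k,l,st,ce=cv2.connectedComponentsWithStats(m.astype(np.uint8))
    i=[i for i in range(1,k) if st[i,4]>25];return [(st[j].tolist(),cv2.boxPoints(cv2.minAreaRect(np.argwhere(l==j)[:,::-1].astype(np.float32))).round(1).tolist()) for j in i]
T=get_image('top');S=get_image('side')
print(red(T0),red(T));print(red(S0),red(S))
# keeper left edge in frame vs bar end at z 66
for im in(T0,T):
    b=red(im)[0][1];b=sorted(b)[:2];u=np.mean(b,0)-[0.5,0];print(u,L(onz(im,*u,66)))
```

```text
[208.23954574   0.59223094] [-3.75067824 16.94569089  0.10110106]
[([193, 198, 50, 12, 317], [[192.39999389648438, 202.60000610351562], [241.60000610351562, 197.60000610351562], [242.3000030517578, 204.6999969482422], [193.10000610351562, 209.60000610351562]])] []
[([212, 165, 25, 19, 176], [[210.3000030517578, 167.39999389648438], [214.39999389648438, 161.6999969482422], [236.6999969482422, 177.89999389648438], [232.60000610351562, 183.60000610351562]])] [([232, 174, 7, 10, 35], [[228.89999389648438, 178.89999389648438], [232.89999389648438, 173.89999389648438], [238.60000610351562, 178.5], [234.60000610351562, 183.5]])]
[192.25      206.1000061] [312.15267837  -0.75719511]Traceback (most recent call last):
  File "<stdin>", line 12, in <module>
IndexError: list index out of range
```

servo_tool --pt "0 0.1 0.05 0 0 0 0" --pt "0 0.1 0.05 0 0 0 0" --pt "0 0.1 0 0 0 0 0" --pt "0 0 0 0 0 0 0"

```text
clock: 4.2
position: [524.7, 78.4, 59.6]
ee_rot: [0.745, -0.667, 0.008, 0.001]
contact_force: [-5.5, 28.7, -1.1]
gripper_width: 14.8
```

Run:
```python
from h import *
s=read_state();print(s['position'],L(s['position']),s['contact_force'])
T=get_image('top');S=get_image('side')
a=T['image'][180:220,180:320,::-1];b=S['image'][150:215,190:290,::-1]
a=cv2.resize(a,None,fx=5.6,fy=5.6,interpolation=2);b=cv2.resize(b,(784,509)[:2],interpolation=2)[:370]
cv2.imwrite('pics/c3.png',np.vstack([a,b]))
```

```text
[524.6916272   78.44936233  59.61334634] [ 2.08063559e+02 -9.39782371e-02] [-5.47125659 28.65972151 -1.09543368]
```

View pics/c3.png

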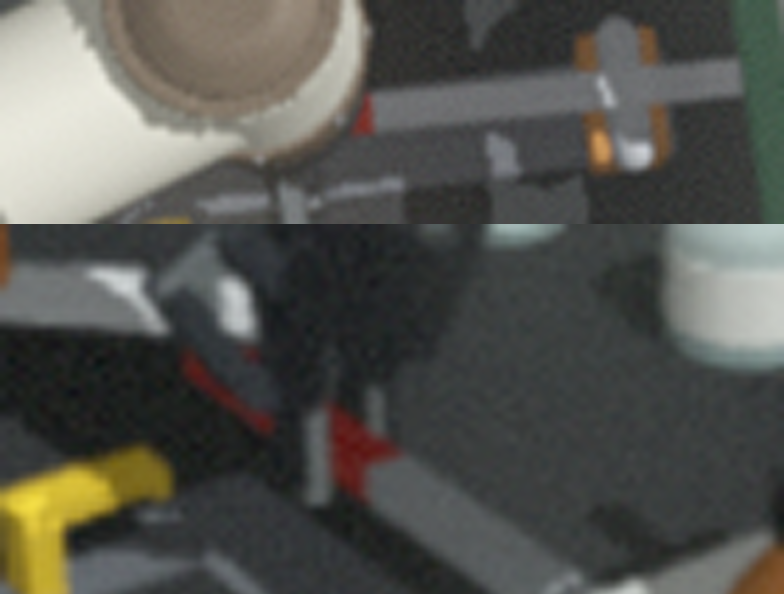

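The bar has been pushed home: its red start moved about 9 mm, and it is now stopped rigidly at 28 N. In the crop the bar passes over the fulcrum at (620,85) and under the edge at (740,75). Next is levering.

Run:
```python
from h import *
s=read_state();R0=R.from_quat(s['ee_rot']);print(R0.as_matrix().round(3))
yaw=np.arctan2(*(-R0.as_matrix()[:2,0])[::-1]);print(yaw)
plan(W(199.5,1,25.5),Rt(yaw,.245),12,0,W(202.5,1,59.8))
```

```text
[[ 0.111 -0.994  0.01 ]
 [-0.994 -0.111 -0.011]
 [ 0.012 -0.009 -1.   ]]
1.682193766630251
turn [-0.5 13.3 -0.1] dist 34.4 clock 4.3
[0, 0.02, 0.0, 0.29, -0.04, 1.11, -0.01]
[0, 0.02, 0.0, 0.28, -0.04, 1.11, -0.01]
[0, 0.01, 0.01, 0.29, -0.04, 1.11, -0.01]
[0, 0.0, -0.0, 0.29, -0.04, 1.11, -0.01]
[0, 0.0, -0.0, 0.28, -0.04, 1.11, -0.01]
[0, -0.0, -0.0, 0.29, -0.04, 1.11, -0.01]
[0, -0.02, -0.0, 0.29, -0.04, 1.11, -0.01]
[0, -0.01, 0.0, 0.28, -0.04, 1.11, -0.01]
[0, -0.03, 0.0, 0.29, -0.04, 1.11, -0.01]
[0, -0.03, 0.0, 0.28, -0.04, 1.11, -0.01]
[0, -0.03, 0.0, 0.29, -0.04, 1.11, -0.01]
[0, -0.04, 0.0, 0.28, -0.04, 1.11, -0.01]
```

servo_tool --pt "0 0.02 0 0.28 0 1 0" --pt "0 0.02 0 0.28 0 1 0" --pt "0 0.01 0 0.28 0 1 0" --pt "0 0 0 0.28 0 1 0" --pt "0 0 0 0.28 0 1 0" --pt "0 0 0 0.28 0 1 0" --pt "0 -0.01 0 0.28 0 1 0" --pt "0 -0.01 0 0.28 0 1 0" --pt "0 -0.02 0 0.28 0 1 0" --pt "0 0 0 0 0 0 0"

```text
clock: 5.3
position: [526.1, 75.2, 35.4]
ee_rot: [0.743, -0.663, 0.067, 0.053]
contact_force: [-6.4, 21.1, 6.9]
gripper_width: 14.4
```

servo_tool --pt "0 -0.03 0 0.28 0 1 0" --pt "0 -0.03 0 0.28 0 1 0" --pt "0 -0.04 0 0.28 0 1 0" --pt "0 0 0 0 0 0 0"

```text
clock: 5.7
position: [526.1, 73.5, 27.8]
ee_rot: [0.741, -0.661, 0.087, 0.071]
contact_force: [-5.8, 16.4, 11.6]
gripper_width: 15.2
```

Run:
```python
from h import *
s=read_state();print(s['position'],L(s['position']),s['contact_force'],s['wrist_torque'],R.from_quat(s['ee_rot']).as_matrix().round(3))
S=get_image('side');save(S,'s4.png',(180,140,290,220),7)
```

```text
[526.11058979  73.54974101  27.82994786] [203.01664439  -0.8345143 ] [-5.83443714 16.44883838 11.56552763] [ 3.79207071  1.47503101 -0.83667343] [[ 0.11  -0.993  0.036]
 [-0.969 -0.115 -0.221]
 [ 0.223 -0.01  -0.975]]
```

View pics/s4.png

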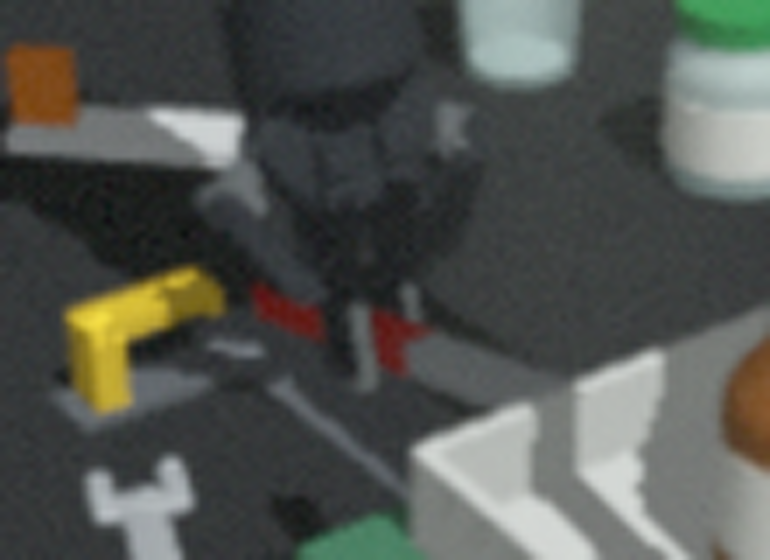

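Run:
```python
from h import *
S=get_image('side');T=get_image('top')
for z in(14,19,24,29): print(z,[((proj(S,W(296,y,z))-[179.5,139.5])*7).round(0).tolist() for y in(5,-11)])
for z in(30,34,42): print('nose',z,[((proj(S,W(x+.9,y+7,z))-[179.5,139.5])*7).round(0).tolist() for x in(265,285) for y in (30,90)])
```

```text
14 [[252.0, 291.0], [284.0, 280.0]]
19 [[252.0, 281.0], [284.0, 270.0]]
24 [[251.0, 271.0], [283.0, 259.0]]
29 [[250.0, 260.0], [282.0, 249.0]]
nose 30 [[220.0, 309.0], [90.0, 355.0], [196.0, 290.0], [67.0, 335.0]]
nose 34 [[219.0, 301.0], [89.0, 346.0], [195.0, 282.0], [66.0, 326.0]]
nose 42 [[218.0, 284.0], [87.0, 329.0], [194.0, 265.0], [64.0, 309.0]]
```

The bar end top is at about crop (252,283), i.e. z about 19, which puts the bar at about 26 beside the nose. That is below the lip nose at 30. Next I'll sweep it sideways.

Run:
```python
from h import *
s=read_state();R0=R.from_quat(s['ee_rot'])
plan(W(199.2,47,27.0),R.from_euler('z',.214)*R0,12,0)
```

```text
turn [  2.7  -0.1 -12. ] dist 48.0 clock 5.85
[0, 0.04, 0.4, 0.01, 0.23, -0.01, -1.0]
[0, 0.03, 0.4, 0.01, 0.23, -0.01, -1.0]
[0, 0.03, 0.4, 0.01, 0.23, -0.01, -1.0]
[0, 0.01, 0.4, 0.01, 0.23, -0.01, -1.0]
[0, 0.01, 0.4, 0.0, 0.23, -0.01, -1.0]
[0, 0.01, 0.4, 0.01, 0.23, -0.01, -1.0]
[0, -0.0, 0.4, -0.0, 0.23, -0.01, -1.0]
[0, -0.01, 0.4, -0.0, 0.23, -0.01, -1.0]
[0, -0.02, 0.4, -0.0, 0.23, -0.01, -1.0]
[0, -0.02, 0.4, -0.0, 0.23, -0.01, -1.0]
[0, -0.04, 0.4, -0.01, 0.23, -0.01, -1.0]
[0, -0.03, 0.39, -0.0, 0.23, -0.01, -1.0]
```

servo_tool --pt "0 0.04 0.4 0.01 0.23 0 -1" --pt "0 0.03 0.4 0.01 0.23 0 -1" --pt "0 0.03 0.4 0.01 0.23 0 -1" --pt "0 0.01 0.4 0.01 0.23 0 -1" --pt "0 0.01 0.4 0.01 0.23 0 -1" --pt "0 0.01 0.4 0.01 0.23 0 -1" --pt "0 0 0 0 0 0 0"

```text
clock: 6.55
position: [505.0, 69.9, 27.9]
ee_rot: [0.778, -0.619, 0.092, 0.063]
contact_force: [-0.7, 15.6, 7.3]
gripper_width: 15.4
```

Run:
```python
from h import *
s=read_state();print(s['position'],L(s['position']),s['contact_force'],s['wrist_torque'],R.from_quat(s['ee_rot']).as_matrix().round(3))
```

```text
[504.99833966  69.86487146  27.92322273] [202.23258513  20.58254946] [-0.74916579 15.6224927   7.26078959] [3.71229256 0.1778364  0.3384209 ] [[ 0.217 -0.974  0.064]
 [-0.951 -0.226 -0.212]
 [ 0.221 -0.015 -0.975]]
```

servo_tool --pt "0 0 0.4 0.04 0.23 0 -1" --pt "0 -0.01 0.4 0.02 0.23 0 -1" --pt "0 -0.02 0.4 0.01 0.23 0 -1" --pt "0 0 0 0 0 0 0"

```text
clock: 6.95
position: [494.2, 67.1, 27.9]
ee_rot: [0.794, -0.597, 0.094, 0.061]
contact_force: [1.3, 11.7, 11.4]
gripper_width: 14.9
```

servo_tool --pt "0 -0.02 0.4 0 0.23 0 -1" --pt "0 -0.03 0.4 0 0.23 0 -1" --pt "0 -0.03 0.4 0 0.23 0 -1" --pt "0 0 0 0 0 0 0"

```text
clock: 7.35
position: [482.5, 63.7, 27.9]
ee_rot: [0.81, -0.575, 0.096, 0.06]
contact_force: [4.6, 8.7, 12.0]
gripper_width: 14.5
```

Run:
```python
from h import *
s=read_state();print(s['position'],L(s['position']),s['contact_force'],s['wrist_torque'],R.from_quat(s['ee_rot']).as_matrix().round(3))
S=get_image('side');T=get_image('top');a=S['image'][150:210,180:280,::-1];b=T['image'][190:250,180:280,::-1]
cv2.imwrite('pics/c5.png',np.vstack([cv2.resize(i,None,fx=5,fy=5,interpolation=2) for i in(a,b)]))
```

```text
[482.46736211  63.66702835  27.88436996] [199.15146491  43.74642018] [ 4.61184908  8.72866879 12.04050209] [ 1.38410445 -1.0211967   1.25425304] [[ 0.32  -0.943  0.088]
 [-0.92  -0.332 -0.207]
 [ 0.225 -0.014 -0.974]]
```

View pics/c5.png

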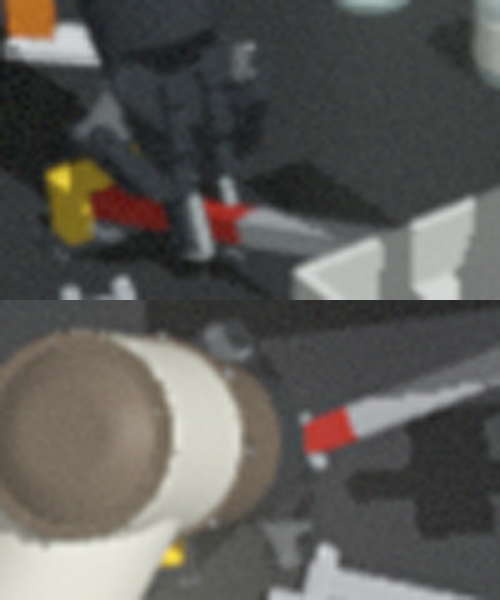

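The bar's red end is under the yellow lip (side crop around (95,200)). The estimated bar y at the keeper is about 52 in jig, the middle of the pocket. I'll ease up into the hook.

servo_tool --pt "0 0 0 -0.13 0 -0.4 0" --pt "0 0 0 -0.13 0 -0.4 0" --pt "0 0 0 -0.13 0 -0.4 0" --pt "0 0 0 -0.13 0 -0.4 0" --pt "0 0 0 -0.13 0 -0.4 0" --pt "0 0 0 0 0 0 0"

```text
clock: 8.05
position: [481.4, 64.8, 33.3]
ee_rot: [0.812, -0.576, 0.082, 0.05]
contact_force: [2.9, 9.1, 5.4]
gripper_width: 14.6
```

Run:
```python
from h import *
s=read_state();print(s['position'],L(s['position']),s['contact_force'],s['wrist_torque'],R.from_quat(s['ee_rot']).as_matrix().round(3))
```

```text
[481.35945387  64.82614847  33.32097102] [200.450285    44.68667893] [2.88303869 9.08641114 5.40165739] [ 2.16568044 -0.72300731  1.35239176] [[ 0.323 -0.943  0.075]
 [-0.927 -0.331 -0.175]
 [ 0.19  -0.013 -0.982]]
```

servo_tool --pt "0 -0.03 0 -0.1 0 -0.2 0" --pt "0 -0.03 0 -0.1 0 -0.2 0" --pt "0 -0.03 0 -0.1 0 0 0" --pt "0 0 0 0 0 0 0"

```text
clock: 8.45
position: [480.7, 65.2, 34.6]
ee_rot: [0.812, -0.577, 0.078, 0.049]
contact_force: [13.4, 2.2, -7.8]
gripper_width: 14.9
```

servo_tool --pt "0 0 0 0.05 0 0 0" --pt "0.15 0 0 0 0 0 0" --pt "0.3 0 0 0 0 0 0" --pt "0.45 0 0 0 0 0 0" --pt "0.45 0 0 0 0 0 0" --pt "0.45 0 0 0 0 0 0"

```text
clock: 9.05
position: [473.9, 60.1, 32.7]
ee_rot: [0.809, -0.58, 0.076, 0.056]
contact_force: [-0.0, 0.5, -0.3]
gripper_width: 38.5
```

servo_tool --pt "0.45 0 0 -1 0 0 0" --pt "0.45 0 0 -2 0 0 0" --pt "0.45 0 0 -3 0 0 0" --pt "0.45 0 0 -4 0 0 0" --pt "0.45 0 0 -4 0 0 0" --pt "0.45 0 0 0 0 0 0"

```text
clock: 9.65
position: [469.0, 87.9, 175.6]
ee_rot: [0.809, -0.58, 0.079, 0.05]
contact_force: [0.9, 0.0, 0.9]
gripper_width: 38.5
```

Run:
```python
from h import *
s=read_state();print(s['position'],L(s['position']),s['contact_force'],s['joints'])
S=get_image('side');T=get_image('top')
np.save('pics/S6.npy',S,allow_pickle=True);np.save('pics/T6.npy',T,allow_pickle=True)
a=S['image'][150:210,180:290,::-1];b=T['image'][175:255,180:330,::-1]
cv2.imwrite('pics/c6.png',np.vstack([cv2.resize(i,(780,h),interpolation=2) for i,h in((a,425),(b,416))])[:, :][:,:])
p=cv2.imread('pics/c6.png');cv2.imwrite('pics/c6.png',cv2.resize(p,None,fx=.71,fy=.71,interpolation=cv2.INTER_AREA))
```

```text
[469.01207047  87.91094654 175.56648467] [224.99784972  53.78518677] [0.9326229  0.0107736  0.87043392] [ 0.63384412  0.19128342 -0.55100182  0.23332186 -0.88892984 -0.45904871]
```

View pics/c6.png

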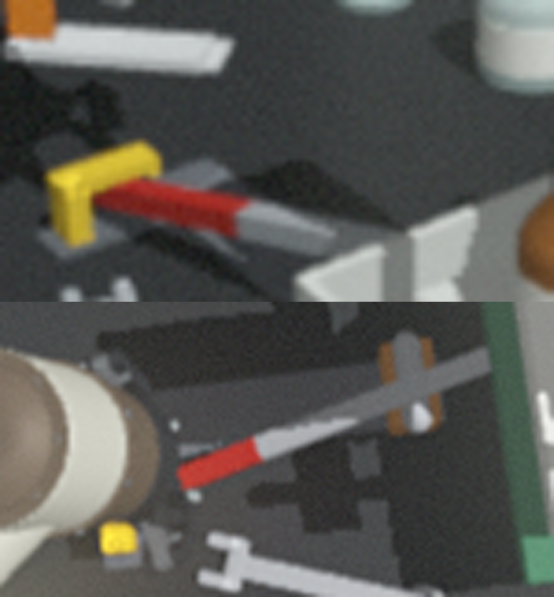

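The bar is caught under the yellow lip in the side crop at (130,175), still passing over the fulcrum and under the edge. That makes 9 pictures viewed. Next I'll check the lift numerically and plan the move to the shim.

Run:
```python
from h import *
S0=np.load('pics/side1.npy',allow_pickle=True).item();S=np.load('pics/S6.npy',allow_pickle=True).item()
g=lambda im:cv2.cvtColor(im['image'],cv2.COLOR_RGB2GRAY).astype(np.float32)
for n,b,p in(('bottle',(275,185,310,232),W(-60,30,130)),('tray corner',(236,205,300,260),W(-25,125,120)),('frontcorner',(220,212,250,240),W(0,155,90))):
    x0,y0,x1,y1=b;sh=cv2.phaseCorrelate(g(S0)[y0:y1,x0:x1],g(S)[y0:y1,x0:x1],cv2.createHanningWindow((x1-x0,y1-y0),cv2.CV_32F))
    print(n,proj(S,p).round(),sh,'px/mm up',proj(S,p+[0,0,1])-proj(S,p))
def shim(im):
    h=cv2.cvtColor(im['image'],cv2.COLOR_RGB2HSV);m=(h[...,1]<40)&(h[...,2]>110)
    k,l,st,ce=cv2.connectedComponentsWithStats(m.astype(np.uint8));return [(st[i].tolist(),ce[i].round(1)) for i in range(1,k) if st[i,4]>150 and st[i,0]<200]
T0=np.load('pics/top1.npy',allow_pickle=True).item();print(shim(T0))
plan([489.5,383.6,80],Rt(2.470),9,.45)
```

```text
bottle [287. 203.] ((0.5451926968610152, -2.262893370363024), 0.674454070351742) px/mm up [ 0.0133847  -0.39360562]
tray corner [241. 215.] ((3.562057526968431, 0.5036694356273905), 0.6077958099544049) px/mm up [-0.0167693  -0.39489672]
frontcorner [223. 226.] ((0.4915895826095671, -3.7183109636717333), 0.9392348300086127) px/mm up [-0.02804758 -0.37836963]
[([0, 0, 512, 45, 21445], array([262.2,  21.1])), ([183, 104, 28, 26, 288], array([199.7, 120.8])), ([119, 108, 33, 32, 783], array([135. , 123.5])), ([0, 148, 33, 81, 1605], array([ 10.4, 191.1])), ([115, 173, 45, 53, 864], array([136.9, 197. ])), ([199, 212, 53, 35, 206], array([218. , 222.6]))]
turn [  3.1 -10.5 -32.7] dist 312.3 clock 9.75
[0.45, -3.19, -1.31, 0.43, 0.34, -1.16, -3.64]
[0.45, -3.08, -1.5, 0.49, 0.34, -1.16, -3.64]
[0.45, -2.98, -1.69, 0.57, 0.34, -1.16, -3.64]
[0.45, -2.85, -1.88, 0.64, 0.34, -1.16, -3.64]
[0.45, -2.71, -2.05, 0.7, 0.34, -1.16, -3.64]
[0.45, -2.56, -2.21, 0.77, 0.34, -1.16, -3.64]
[0.45, -2.4, -2.36, 0.84, 0.34, -1.16, -3.64]
[0.45, -2.23, -2.5, 0.9, 0.34, -1.16, -3.64]
[0.45, -2.04, -2.64, 0.95, 0.34, -1.16, -3.64]
```

```bash
cat > lk.py <<'E'
from h import *
def tilt(im):
    "tilt from tracked tray/base features vs. the first picture (side)"
    S0=np.load('pics/side1.npy',allow_pickle=True).item()
    g0,g1=[cv2.cvtColor(i['image'],cv2.COLOR_RGB2GRAY) for i in(S0,im)]
    m=np.zeros_like(g0);m[190:300,225:385]=255
    q=cv2.goodFeaturesToTrack(g0,80,.02,4,mask=m);n,st,er=cv2.calcOpticalFlowPyrLK(g0,g1,q,None,winSize=(11,11))
    o=[]
    for a,b,s in zip(q[:,0],n[:,0],st[:,0]):
        P=onz(S0,*a,125)  # approx height
        l=L(P)
        if s and -250<l[0]<5 and abs(l[1])<160:
            P0=np.array(P);r=280+l[0]
            k=proj(S0,P0+[0,0,1])[1]-proj(S0,P0)[1];dv=b[1]-a[1];o.append((l[0],l[1],dv/k/r,b[0]-a[0]))
    o=np.array(o);o=o[o[:,0]>-170];return np.median(o[:,2]),o
if __name__=='__main__':
    import sys
    t,o=tilt(np.load('pics/S6.npy',allow_pickle=True).item());print(t,len(o));print(o[np.argsort(-o[:,0])].round(3)[:40])
E
python3 lk.py
```

```text
0.0068824248178491025 48
[[ 8.00000e-01  5.13190e+01  3.30000e-02  6.36000e-01]
 [-4.46700e+00  7.16730e+01  4.80000e-02  1.85500e+00]
 [-5.02800e+00  9.07970e+01  4.80000e-02  1.59600e+00]
 [-1.11040e+01  6.29740e+01  3.60000e-02  7.86000e-01]
 [-1.12320e+01  1.20958e+02  3.70000e-02  3.34000e-01]
 [-1.31430e+01 -9.54500e+00  3.60000e-02  1.52600e+00]
 [-1.34780e+01  8.62170e+01  4.80000e-02  9.39000e-01]
 [-1.46500e+01  3.79900e+01  4.60000e-02  2.25400e+00]
 [-2.83870e+01 -2.94600e+01  2.30000e-02  1.60200e+00]
 [-3.32630e+01 -7.20000e+00  2.50000e-02  1.58600e+00]
 [-3.38400e+01  5.30070e+01  1.90000e-02  1.40400e+00]
 [-4.18380e+01  1.46306e+02  4.70000e-02  1.39000e-01]
 [-4.91460e+01 -3.50190e+01  4.60000e-02 -2.06000e-01]
 [-4.95330e+01  8.90390e+01  3.90000e-02  9.80000e-01]
 [-5.07850e+01  1.05390e+02  5.30000e-02  1.82000e-01]
 [-5.72780e+01  4.16100e+01  2.70000e-02  1.18200e+00]
 [-5.83480e+01  7.74580e+01  3.50000e-02  1.32900e+00]
 [-5.92810e+01 -6.25620e+01 -2.30000e-02  4.86800e+00]
 [-6.85380e+01  8.79420e+01  3.60000e-02  1.12800e+00]
 [-7.15350e+01  4.79390e+01  2
[... 425 characters left out ...]
-8.94230e+01 -3.60000e-02  3.48200e+00]
 [-1.03579e+02 -2.53460e+01 -3.00000e-03  4.71300e+00]
 [-1.05456e+02 -1.01490e+02 -3.60000e-02  3.03800e+00]
 [-1.09382e+02  7.42510e+01  7.00000e-03  4.56300e+00]
 [-1.10263e+02 -1.36364e+02  7.00000e-03  3.42900e+00]
 [-1.13972e+02 -3.89200e+01 -2.00000e-03  3.51000e+00]
 [-1.14272e+02 -2.66340e+01  3.00000e-03  3.74000e+00]
 [-1.17313e+02  9.10740e+01  3.00000e-03  4.07500e+00]
 [-1.19169e+02  1.14896e+02 -7.00000e-03  3.79700e+00]
 [-1.26791e+02 -6.85370e+01  3.90000e-02  3.58000e+00]
 [-1.51878e+02 -1.27671e+02 -1.00000e-03  3.78400e+00]
 [-1.53926e+02  4.83540e+01 -1.17000e-01 -6.46200e+00]
 [-1.53947e+02  3.22800e+01 -5.60000e-02 -4.92000e-01]]
```

The front-edge features cluster at a tilt of 0.046–0.048, as expected for the bar home and caught. The rest track shadows. On to the shim.

servo_tool --pt "0.45 -3.19 -1.31 0.43 0.34 -1.16 -3.64" --pt "0.45 -3.08 -1.5 0.49 0.34 -1.16 -3.64" --pt "0.45 -2.98 -1.69 0.57 0.34 -1.16 -3.64" --pt "0.45 -2.85 -1.88 0.64 0.34 -1.16 -3.64" --pt "0.45 -2.71 -2.05 0.7 0.34 -1.16 -3.64" --pt "0.45 -2.56 -2.21 0.77 0.34 -1.16 -3.64" --pt "0.45 -2.4 -2.36 0.84 0.34 -1.16 -3.64" --pt "0.45 -2.23 -2.5 0.9 0.34 -1.16 -3.64" --pt "0.45 -2.04 -2.64 0.95 0.34 -1.16 -3.64" --pt "0.45 0 0 0 0 0 0" --pt "0.45 0 0 0 0 0 0"

```text
clock: 10.85
position: [488.6, 382.2, 76.5]
ee_rot: [0.944, -0.329, -0.001, 0.003]
contact_force: [-0.7, -0.9, -0.3]
gripper_width: 38.6
```

Run:
```python
from h import *
s=read_state();print(s['position'],s['contact_force'],R.from_quat(s['ee_rot']).as_matrix().round(3))
S=get_image('side');T=get_image('top')
h=cv2.cvtColor(S['image'],cv2.COLOR_RGB2HSV);m=(h[...,0]>=4)&(h[...,0]<18)&(h[...,1]>170)&(h[...,2]>70);m[:, :160]=0;m[:,215:]=0;m[:140]=0;m[170:]=0
ys,xs=np.where(m);print('tab px side',xs.min(),xs.max(),ys.min(),ys.max(),len(xs),'pred tab ctr',proj(S,[489.5,383.6,27]),proj(S,[489.5,383.6,46]))
save(S,'s7.png',(150,100,250,170),7)
plan([489.5,383.6,23.5],Rt(2.470),4,.45)
```

```text
[488.64724569 382.22735153  76.52854068] [-0.7080855  -0.87672357 -0.25430446] [[ 0.783 -0.622 -0.004]
 [-0.622 -0.783 -0.006]
 [ 0.     0.007 -1.   ]]
tab px side 181 190 146 156 94 pred tab ctr [185.5403154  151.60346788] [184.9374448  146.52266673]
turn [ 0.3 -0.  -0. ] dist 54.5 clock 10.95
[0.45, -0.02, -0.05, 1.36, 0.07, -0.01, -0.0]
[0.45, -0.02, -0.04, 1.36, 0.07, -0.01, -0.0]
[0.45, -0.01, -0.05, 1.37, 0.07, -0.01, -0.0]
[0.45, -0.02, -0.04, 1.36, 0.07, -0.01, -0.0]
```

View pics/s7.png

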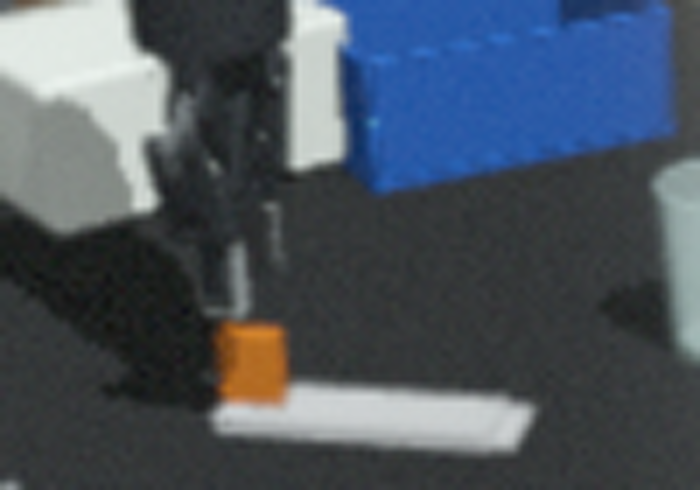

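The fingers stand either side of the tab at crop (215–290, 320–400), which agrees with the prediction to within a pixel. Picture 10 of 12. Grip and lift now.

servo_tool --pt "0.45 -0.02 -0.05 1.36 0.07 0 0" --pt "0.45 -0.02 -0.05 1.36 0.07 0 0" --pt "0.45 -0.02 -0.05 1.3 0.07 0 0" --pt "0.45 -0.02 -0.03 1.1 0.07 0 0" --pt "0.45 0 0 0 0 0 0" --pt "0 0 0 0 0 0 0" --pt "0 0 0 0 0 0 0" --pt "0 0 0 0 0 0 0" --pt "0 0 0 0 0 0 0" --pt "0 0 0 0 0 0 0" --pt "0 0 0 0 0 0 0"

```text
clock: 12.05
position: [490.4, 385.8, 28.5]
ee_rot: [0.944, -0.329, 0.001, -0.002]
contact_force: [0.2, 0.5, 0.9]
gripper_width: 11.1
```

Run:
```python
from h import *
s=read_state();print(s['position'],s['contact_force'],s['gripper_width']);p=s['position'];yaw=np.arctan2(*(-R.from_quat(s['ee_rot']).as_matrix()[:2,0])[::-1]);print(yaw)
R1=R.from_euler('z',1.707-2.470)*R.from_quat(s['ee_rot'])
print('tab at',L(p))
plan(W(215,-115,55),R1,12,0,p+[0,0,32],nr=8)
```

```text
[490.41865567 385.78991615  28.45069119] [0.22952204 0.45716562 0.93030938] 11.101955101082646
2.471332202517168
tab at [517.21139726  -7.87002436]
turn [-0.   0.2 43.7] dist 320.7 clock 12.05
[0, 2.44, 1.1, 0.04, -0.0, 0.02, 5.46]
[0, 2.52, 0.86, 0.04, -0.0, 0.02, 5.46]
[0, 2.6, 0.62, 0.05, -0.0, 0.02, 5.46]
[0, 2.65, 0.36, 0.04, -0.0, 0.02, 5.46]
[0, 2.67, 0.12, 0.05, -0.0, 0.02, 5.46]
[0, 2.67, -0.14, 0.04, -0.0, 0.02, 5.46]
[0, 2.64, -0.4, 0.05, -0.0, 0.02, 5.46]
[0, 2.6, -0.64, 0.05, -0.0, 0.02, 5.46]
[0, 2.52, -0.89, 0.05, -0.0, 0.0, 0.0]
[0, 2.52, -0.89, 0.04, -0.0, 0.0, 0.0]
[0, 2.52, -0.88, 0.05, -0.0, 0.0, 0.0]
[0, 2.52, -0.89, 0.05, -0.0, 0.0, 0.0]
```

servo_tool --pt "0 0 0 -0.8 0 0 0" --pt "0 0 0 -1.2 0 0 0" --pt "0 0 0 -1.2 0 0 0" --pt "0 0 0 0 0 0 0"

```text
clock: 12.45
position: [491.2, 386.5, 62.7]
ee_rot: [0.944, -0.329, 0.002, -0.004]
contact_force: [0.5, 0.2, -1.5]
gripper_width: 10.9
```

servo_tool --pt "0 2.44 1.1 0.04 0 0 5.46" --pt "0 2.52 0.86 0.04 0 0 5.46" --pt "0 2.6 0.62 0.05 0 0 5.46" --pt "0 2.65 0.36 0.04 0 0 5.46" --pt "0 2.67 0.12 0.05 0 0 5.46" --pt "0 2.67 -0.14 0.04 0 0 5.46" --pt "0 2.64 -0.4 0.05 0 0 5.46" --pt "0 2.6 -0.64 0.05 0 0 5.46" --pt "0 2.52 -0.89 0.05 0 0 0" --pt "0 2.52 -0.89 0.04 0 0 0" --pt "0 2.52 -0.88 0.05 0 0 0" --pt "0 2.52 -0.89 0.05 0 0 0"

```text
clock: 13.65
position: [637.5, 99.4, 54.1]
ee_rot: [0.754, -0.657, -0.0, -0.002]
contact_force: [0.6, -0.5, -2.0]
gripper_width: 11.1
```

servo_tool --pt "0 0 0 0 0 0 0" --pt "0 0 0 0 0 0 0"

```text
clock: 13.85
position: [637.1, 99.8, 53.9]
ee_rot: [0.754, -0.657, -0.0, -0.002]
contact_force: [0.2, 0.7, -0.9]
gripper_width: 10.8
```

Run:
```python
from h import *
s=read_state();print(s['position'],L(s['position']),s['contact_force'],s['gripper_width'],s['joints']);p=s['position'];M=R.from_quat(s['ee_rot']).as_matrix();print(np.arctan2(*(-M[:2,0])[::-1]),M[2].round(3))
T=get_image('top');S=get_image('side');np.save('pics/T8.npy',T,allow_pickle=True);np.save('pics/S8.npy',S,allow_pickle=True)
a=T['image'][110:210,200:340,::-1];b=S['image'][120:220,190:330,::-1]
cv2.imwrite('pics/c8.png',np.vstack([cv2.resize(i,(406*7//5,290*7//5),interpolation=2)[:290] if 0 else cv2.resize(i,(420,300),interpolation=2) for i in(a,b)]))
for n,im in(('T',T),('S',S)):
  h=cv2.cvtColor(im['image'],cv2.COLOR_RGB2HSV);m=(h[...,0]>100)&(h[...,0]<125)&(h[...,1]>120);print(n,'blue',[st for st in cv2.connectedComponentsWithStats(m.astype(np.uint8))[2].tolist() if st[4]>5])
```

```text
[637.08962018  99.77760129  53.8912986 ] [ 213.93253983 -114.34702052] [ 0.19592076  0.67946328 -0.86428312] 10.838492717667098 [ 0.40504138  0.59386322 -0.15750405 -0.002174   -0.81676872 -0.26723129]
1.7071226513783602 [-0.002 -0.002 -1.   ]
T blue [[0, 0, 512, 384, 193727], [0, 79, 41, 80, 2881]]
S blue [[0, 0, 512, 384, 194869], [11, 35, 6, 12, 36], [49, 38, 19, 33, 321], [195, 93, 52, 35, 1306], [380, 143, 9, 13, 74]]
```

View pics/c8.png

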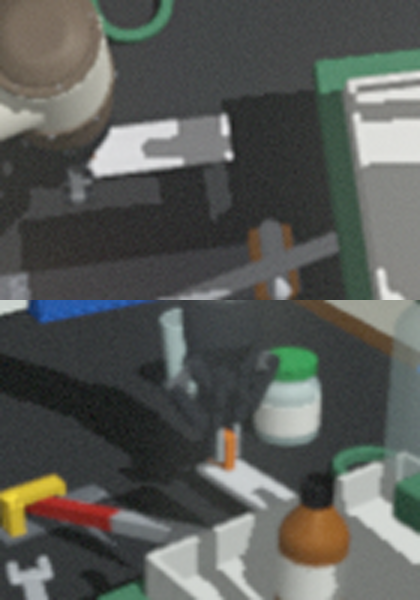

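The shim is held level and parallel to the frame, its nose at top crop (230,138) pointing at the foot beyond the fulcrum. Bar and bottle are undisturbed. Picture 11 of 12.

Run:
```python
from h import *
T=np.load('pics/T8.npy',allow_pickle=True).item()
c=lambda x,y:(x/3+200-.5,y/3+110-.5)
for q in((228,115),(233,160),(112,127),(95,176)): print(L(onz(T,*c(*q),33)))
plan(W(150,-115,28.2),Rt(1.707),5,0)
```

```text
[  77.32206547 -134.01341083]
[ 78.34955856 -92.54342187]
[ 181.8377493  -136.49532411]
[202.22657101 -93.95388041]
turn [-0.1  0.1  0.1] dist 70.0 clock 13.95
[0, 1.3, -0.01, 0.51, -0.03, 0.03, 0.02]
[0, 1.31, -0.01, 0.52, -0.03, 0.03, 0.02]
[0, 1.3, -0.02, 0.52, -0.03, 0.03, 0.02]
[0, 1.3, -0.01, 0.51, -0.03, 0.03, 0.02]
[0, 1.3, -0.01, 0.52, -0.03, 0.03, 0.02]
```

servo_tool --pt "0 0 0.05 0.9 0 0 0" --pt "0 0 0 0.9 0 0 0" --pt "0 0 0 0.6 0 0 0" --pt "0 0 0 0.1 0 0 0" --pt "0 0 0 0 0 0 0"

```text
clock: 14.45
position: [636.5, 100.7, 28.7]
ee_rot: [0.754, -0.657, -0.0, -0.001]
contact_force: [-1.5, 0.5, -0.4]
gripper_width: 10.9
```

servo_tool --pt "0 0.8 -0.1 0 0 0 0" --pt "0 1 0 0 0 0 0" --pt "0 1 0 0 0 0 0" --pt "0 1 0 0 0 0 0" --pt "0 1 0 0 0 0 0" --pt "0 1 0 0 0 0 0" --pt "0 1 0 0 0 0 0" --pt "0 0.8 0 0 0 0 0" --pt "0 0 0 0 0 0 0"

```text
clock: 15.35
position: [648.2, 24.0, 28.9]
ee_rot: [0.754, -0.657, 0.0, -0.002]
contact_force: [-0.2, 0.1, -1.9]
gripper_width: 11.2
```

Run:
```python
from h import *
s=read_state();print(s['position'],L(s['position']),s['contact_force'],s['wrist_torque'])
```

```text
[648.2422905   24.04742668  28.85094195] [ 137.38938954 -115.11353627] [-0.17579786  0.08546172 -1.87500009] [ 0.06452099 -0.00467428 -0.03693472]
```

servo_tool --pt "0 0.5 0 0 0 0 0" --pt "0 0.5 0 0 0 0 0" --pt "0 0.5 0 0 0 0 0" --pt "0 0.5 0 0 0 0 0" --pt "0 0.5 0 0 0 0 0" --pt "0 0.5 0 0 0 0 0" --pt "0 0 0 0 0 0 0"

```text
clock: 16.05
position: [652.4, -5.2, 28.8]
ee_rot: [0.754, -0.657, 0.0, -0.002]
contact_force: [-0.2, -0.2, -1.7]
gripper_width: 11.0
```

servo_tool --pt "0 0.4 0 0 0 0 0" --pt "0 0.4 0 0 0 0 0" --pt "0 0.4 0 0 0 0 0" --pt "0 0.4 0 0 0 0 0" --pt "0 0.4 0 0 0 0 0" --pt "0 0 0 0 0 0 0"

```text
clock: 16.65
position: [655.1, -24.9, 28.8]
ee_rot: [0.754, -0.657, 0.0, -0.002]
contact_force: [-0.4, 0.3, -1.0]
gripper_width: 11.3
```

Run:
```python
from h import *
s=read_state();print(s['position'],L(s['position']),s['contact_force'],s['wrist_torque'])
```

```text
[655.10211463 -24.87976711  28.80915012] [  87.98388249 -115.26635094] [-0.42716254  0.28036414 -1.02110739] [-0.04420502 -0.02757036  0.02517588]
```

servo_tool --pt "0 0.25 0 0 0 0 0" --pt "0 0.25 0 0 0 0 0" --pt "0 0.25 0 0 0 0 0" --pt "0 0.25 0 0 0 0 0" --pt "0 0.2 0 0 0 0 0" --pt "0 0 0 0 0 0 0"

```text
clock: 17.25
position: [656.8, -36.5, 28.8]
ee_rot: [0.754, -0.657, 0.0, -0.002]
contact_force: [0.4, -0.3, -1.6]
gripper_width: 11.1
```

servo_tool --pt "0 0.15 0 0 0 0 0" --pt "0 0.15 0 0 0 0 0" --pt "0 0.15 0 0 0 0 0" --pt "0 0.15 0 0 0 0 0" --pt "0 0 0 0 0 0 0"

```text
clock: 17.75
position: [657.3, -39.3, 29.1]
ee_rot: [0.754, -0.657, -0.001, -0.003]
contact_force: [-3.3, 9.5, 1.2]
gripper_width: 11.0
```

servo_tool --pt "0 0.15 0 0.03 0 0 0" --pt "0 0 0 0 0 0 0"

```text
clock: 17.95
position: [657.5, -39.4, 29.1]
ee_rot: [0.754, -0.657, -0.001, -0.003]
contact_force: [-4.1, 14.7, 2.9]
gripper_width: 10.9
```

servo_tool --pt "0 -0.12 0 0.04 0 0 0" --pt "0 -0.12 0 0.03 0 0 0" --pt "0 0 0 0 0 0 0"

```text
clock: 18.25
position: [657.4, -39.1, 28.5]
ee_rot: [0.754, -0.656, -0.0, -0.002]
contact_force: [-3.0, 8.5, 3.1]
gripper_width: 11.3
```

servo_tool --pt "0.15 0 0 0 0 0 0" --pt "0.3 0 0 0 0 0 0" --pt "0.4 0 0 0 0 0 0" --pt "0.4 0 0 0 0 0 0" --pt "0.4 0 0 0 0 0 0"

```text
clock: 18.75
position: [657.4, -41.5, 27.7]
ee_rot: [0.754, -0.657, 0.0, -0.002]
contact_force: [0.6, -1.0, 0.5]
gripper_width: 34.1
```

servo_tool --pt "0.4 0 0 -0.8 0 0 0" --pt "0.4 0 0 -2 0 0 0" --pt "0.4 0 0 -3 0 0 0" --pt "0.4 0 0 -3 0 0 0" --pt "0.4 0 0 -3 0 0 0" --pt "0.4 0 0 0 0 0 0"

```text
clock: 19.35
position: [660.2, -41.5, 152.2]
ee_rot: [0.754, -0.656, 0.004, -0.005]
contact_force: [0.7, -0.3, -0.3]
gripper_width: 34.1
```

Run:
```python
from h import *
s=read_state();print(s['position'],L(s['position']),s['contact_force'],s['gripper_width'])
T=get_image('top');S=get_image('side');np.save('pics/T9.npy',T,allow_pickle=True);np.save('pics/S9.npy',S,allow_pickle=True)
S6=np.load('pics/S6.npy',allow_pickle=True).item()
# tab position by side view; predicted centre if at stop
h=cv2.cvtColor(S['image'],cv2.COLOR_RGB2HSV);m=((h[...,0]>=4)&(h[...,0]<18)&(h[...,1]>170)&(h[...,2]>70)).astype(np.uint8)
print([(a[:4],a[4]) for a in cv2.connectedComponentsWithStats(m)[2].tolist() if 15<a[4]<5000])
print('pred tab',proj(S,W(73.5,-115,27)),proj(S,W(73.5,-115,46)))
# bar grip pose from top: red patch
h=cv2.cvtColor(T['image'],cv2.COLOR_RGB2HSV);m=((h[...,0]<5)|(h[...,0]>173))&(h[...,1]>150)&(h[...,2]>60)
pts=np.argwhere(m)[:,::-1].astype(np.float32)
k,l,st,ce=cv2.connectedComponentsWithStats(m.astype(np.uint8));j=1+st[1:,4].argmax();b=cv2.boxPoints(cv2.minAreaRect(np.argwhere(l==j)[:,::-1].astype(np.float32)));print(st[j],b.round(1).tolist())
for z in (45,): print([L(onz(T,*q,z)).round(1).tolist() for q in b])
# target: same tool pose as at release
print('last grip TCP', L([480.7,65.2]))
q=R.from_quat([0.812,-0.577,0.078,0.049]);print(q.as_matrix().round(3))
p=np.array([480.7,65.2,34.0]);up=p-q.apply([0,0,90.])
print('standoff',up);plan(up,q,8,.45)
```

```text
[660.2143676  -41.52805694 152.16781004] [  70.79562224 -118.0707037 ] [ 0.6943219  -0.25986799 -0.25227478] 34.14802743366435
[([291, 189, 14, 19], 131), ([288, 190, 7, 11], 29)]
pred tab [295.06996815 195.69370795] [295.34627033 189.71301713]
[242 213   8   7  36] [[241.5, 214.5], [247.5, 212.5], [249.1999969482422, 217.60000610351562], [243.1999969482422, 219.60000610351562]]
[[189.5, 34.6], [173.3, 31.4], [170.6, 45.2], [186.7, 48.4]]
last grip TCP [200.91021673  45.28926268]
[[ 0.322 -0.944  0.07 ]
 [-0.929 -0.33  -0.169]
 [ 0.183 -0.01  -0.983]]
standoff [474.39344037  80.45135947 122.47385682]
turn [  1.4  10.6 -11.3] dist 221.3 clock 19.45
[0.45, -1.82, 2.06, 0.3, 0.17, 1.32, -1.41]
[0.45, -1.88, 2.01, 0.26, 0.17, 1.32, -1.41]
[0.45, -1.93, 1.97, 0.2, 0.17, 1.32, -1.41]
[0.45, -1.99, 1.92, 0.15, 0.17, 1.32, -1.41]
[0.45, -2.03, 1.87, 0.11, 0.17, 1.32, -1.41]
[0.45, -2.09, 1.82, 0.04, 0.17, 1.32, -1.41]
[0.45, -2.12, 1.77, -0.0, 0.17, 1.32, -1.41]
[0.45, -2.17, 1.71, -0.06, 0.17, 1.32, -1.41]
```

servo_tool --pt "0.45 -1.82 2.06 0.3 0.17 1.32 -1.41" --pt "0.45 -1.88 2.01 0.26 0.17 1.32 -1.41" --pt "0.45 -1.93 1.97 0.2 0.17 1.32 -1.41" --pt "0.45 -1.99 1.92 0.15 0.17 1.32 -1.41" --pt "0.45 -2.03 1.87 0.11 0.17 1.32 -1.41" --pt "0.45 -2.09 1.82 0.04 0.17 1.32 -1.41" --pt "0.45 -2.12 1.77 0 0.17 1.32 -1.41" --pt "0.45 -2.17 1.71 -0.06 0.17 1.32 -1.41" --pt "0.45 0 0 0 0 0 0" --pt "0.45 0 0 0 0 0 0"

```text
clock: 20.45
position: [473.5, 80.5, 120.9]
ee_rot: [0.812, -0.576, 0.077, 0.05]
contact_force: [0.6, 0.4, 0.3]
gripper_width: 38.2
```

Run:
```python
from h import *
s=read_state();print(s['position'],L(s['position']),s['contact_force'])
q=R.from_quat([0.812,-0.577,0.078,0.049]);plan([480.7,65.2,34.0],q,5,.45)
```

```text
[473.46366936  80.48322794 120.87708338] [217.03447096  50.3833733 ] [0.56035863 0.44193996 0.26747839]
turn [ 0.2 -0.   0.1] dist 88.5 clock 20.45
[0.45, 0.01, -0.02, 1.77, 0.04, -0.0, 0.02]
[0.45, 0.01, -0.03, 1.77, 0.04, -0.0, 0.02]
[0.45, 0.02, -0.02, 1.77, 0.04, -0.0, 0.02]
[0.45, 0.01, -0.02, 1.77, 0.04, -0.0, 0.02]
[0.45, 0.01, -0.02, 1.77, 0.04, -0.0, 0.02]
```

servo_tool --pt "0.45 0.01 -0.02 1.75 0.04 0 0" --pt "0.45 0.01 -0.03 1.75 0.04 0 0" --pt "0.45 0.02 -0.02 1.75 0.04 0 0" --pt "0.45 0.01 -0.02 1.75 0.04 0 0" --pt "0.45 0.01 -0.02 1.75 0.04 0 0" --pt "0.45 0 0 0 0 0 0" --pt "0 0 0 0 0 0 0" --pt "0 0 0 0 0 0 0" --pt "0 0 0 0 0 0 0" --pt "0 0 0 0 0 0 0" --pt "0 0 0 0 0 0 0" --pt "0 0 0 0 0 0 0"

```text
clock: 21.65
position: [481.7, 65.2, 36.0]
ee_rot: [0.812, -0.576, 0.079, 0.048]
contact_force: [3.0, -4.7, -1.0]
gripper_width: 14.7
```

Run:
```python
from h import *
s=read_state();print(s['position'],L(s['position']),s['contact_force'],s['wrist_torque'],s['gripper_width'],R.from_quat(s['ee_rot']).as_matrix().round(3))
```

```text
[481.72669198  65.20370178  36.0486421 ] [200.77447697  44.27157665] [ 3.01846859 -4.65065665 -0.95060184] [-0.89012759 -0.50544324  0.42936048] 14.658641794888817 [[ 0.323 -0.944  0.072]
 [-0.928 -0.331 -0.169]
 [ 0.183 -0.012 -0.983]]
```

servo_tool --pt "0 0 0 0.2 0 0.5 0" --pt "0 0 0 0.2 0 0.5 0" --pt "0 0 0 0.2 0 0.5 0" --pt "0 0 0 0.2 0 0.5 0" --pt "0 0 0 0.15 0 0.4 0" --pt "0 0 0 0 0 0 0"

```text
clock: 22.25
position: [483.5, 64.2, 29.3]
ee_rot: [0.81, -0.575, 0.097, 0.059]
contact_force: [-5.4, 0.2, 22.5]
gripper_width: 14.7
```

Run:
```python
from h import *
s=read_state();print(s['position'],L(s['position']),s['contact_force'],s['wrist_torque'],s['gripper_width'],R.from_quat(s['ee_rot']).as_matrix().round(3))
R0=R.from_quat(s['ee_rot'])
plan(W(203,-1,28.0),R.from_euler('z',-.214)*R0,12,0)
```

```text
[483.49101298  64.17375131  29.30825014] [199.51450059  42.66344542] [-5.43809468  0.18822568 22.47692189] [-1.0121608   1.23339298 -0.18458194] 14.68107322545125 [[ 0.319 -0.944  0.09 ]
 [-0.92  -0.331 -0.208]
 [ 0.226 -0.016 -0.974]]
turn [-2.8  0.2 11.9] dist 43.8 clock 22.25
[0, 0.04, -0.36, 0.03, -0.23, 0.02, 1.0]
[0, 0.03, -0.36, 0.02, -0.23, 0.02, 1.0]
[0, 0.03, -0.37, 0.02, -0.23, 0.02, 1.0]
[0, 0.02, -0.36, 0.03, -0.23, 0.02, 1.0]
[0, 0.01, -0.37, 0.02, -0.23, 0.02, 1.0]
[0, 0.01, -0.36, 0.02, -0.23, 0.02, 1.0]
[0, 0.0, -0.37, 0.01, -0.23, 0.02, 1.0]
[0, -0.0, -0.36, 0.02, -0.23, 0.02, 1.0]
[0, -0.01, -0.37, 0.01, -0.23, 0.02, 1.0]
[0, -0.02, -0.36, 0.02, -0.23, 0.02, 1.0]
[0, -0.03, -0.36, 0.01, -0.23, 0.02, 1.0]
[0, -0.03, -0.37, 0.01, -0.23, 0.02, 1.0]
```

servo_tool --pt "0 0.04 -0.36 0.02 -0.23 0 1" --pt "0 0.03 -0.36 0.01 -0.23 0 1" --pt "0 0.03 -0.37 0.01 -0.23 0 1" --pt "0 0.02 -0.36 0.01 -0.23 0 1" --pt "0 0 0 0 0 0 0"

```text
clock: 22.75
position: [495.4, 67.5, 29.1]
ee_rot: [0.789, -0.603, 0.094, 0.064]
contact_force: [-16.3, 7.3, 27.4]
gripper_width: 14.8
```

servo_tool --pt "0 0.01 -0.37 0.01 -0.23 0 1" --pt "0 0.01 -0.37 0.01 -0.23 0 1" --pt "0 0 -0.37 0.01 -0.23 0 1" --pt "0 0 -0.37 0.01 -0.23 0 1" --pt "0 0 0 0 0 0 0"

```text
clock: 23.25
position: [509.5, 70.7, 29.2]
ee_rot: [0.767, -0.632, 0.091, 0.067]
contact_force: [-17.5, 8.0, 28.1]
gripper_width: 15.1
```

Run:
```python
from h import *
s=read_state();print(s['position'],L(s['position']),s['contact_force'],s['wrist_torque'],s['gripper_width'],R.from_quat(s['ee_rot']).as_matrix().round(3))
```

```text
[509.46995785  70.71820904  29.20705426] [202.47085018  16.03647599] [-17.52501827   8.04774417  28.0617056 ] [ 0.85650737  4.66253314 -0.851425  ] 15.08370877996289 [[ 0.185 -0.981  0.055]
 [-0.957 -0.193 -0.218]
 [ 0.225 -0.012 -0.974]]
```

servo_tool --pt "0 0 -0.37 -0.1 -0.2 -0.2 1" --pt "0 -0.01 -0.37 -0.1 -0.2 -0.2 1" --pt "0 -0.02 -0.37 -0.1 -0.2 -0.2 0.8" --pt "0 0 0 0 0 0 0"

```text
clock: 23.65
position: [521.7, 73.6, 30.4]
ee_rot: [0.75, -0.652, 0.085, 0.064]
contact_force: [-3.2, 1.7, 8.5]
gripper_width: 14.6
```

Run:
```python
from h import *
from lk import tilt
s=read_state();print(s['position'],L(s['position']),s['contact_force'],s['wrist_torque'],s['gripper_width'],R.from_quat(s['ee_rot']).as_matrix().round(3))
S=get_image('side');t,o=tilt(S);o=o[o[:,0]>-60];print(np.sort(o[:,2]).round(3))
```

```text
[521.72643349  73.56408882  30.37946222] [203.62615293   3.50709044] [-3.20224082  1.74953001  8.49357341] [ 0.14823904  1.00497058 -0.54266586] 14.577972107960758 [[ 0.134 -0.99   0.043]
 [-0.968 -0.14  -0.207]
 [ 0.211 -0.014 -0.977]]
[-0.029  0.028  0.03   0.034  0.036  0.039  0.04   0.042  0.043  0.045
  0.05   0.054  0.054  0.055  0.056  0.058  0.062  0.064]
```

servo_tool --pt "0 0 0 -0.1 0 -0.38 0" --pt "0 0 0 -0.1 0 -0.38 0" --pt "0 0 0 -0.1 0 -0.38 0" --pt "0 0 0 -0.1 0 -0.38 0" --pt "0 0 0 -0.1 0 -0.38 0" --pt "0 0 0 -0.1 0 -0.38 0" --pt "0 0 0 0 0 0 0"

```text
clock: 24.4
position: [521.8, 75.1, 36.2]
ee_rot: [0.752, -0.654, 0.07, 0.05]
contact_force: [-4.1, 3.1, 7.1]
gripper_width: 14.6
```

servo_tool --pt "0 0 0 -0.1 0 -0.38 0" --pt "0 0 0 -0.1 0 -0.38 0" --pt "0 0 0 -0.1 0 -0.38 0" --pt "0 0 0 0 0 0 0"

```text
clock: 24.8
position: [521.7, 75.7, 39.2]
ee_rot: [0.752, -0.654, 0.062, 0.044]
contact_force: [-4.1, 2.5, 6.8]
gripper_width: 14.7
```

servo_tool --pt "0 0 0 -0.1 0 -0.38 0" --pt "0 0 0 -0.1 0 -0.38 0" --pt "0 0 0 -0.1 0 -0.38 0" --pt "0 0 0 0 0 0 0"

```text
clock: 25.2
position: [521.6, 75.7, 41.3]
ee_rot: [0.754, -0.653, 0.055, 0.038]
contact_force: [-2.6, 3.9, 2.0]
gripper_width: 15.0
```

Run:
```python
from h import *
s=read_state();print(s['position'],L(s['position']),s['contact_force'],s['wrist_torque'],s['gripper_width'],R.from_quat(s['ee_rot']).as_matrix().round(3))
```

```text
[521.61904684  75.69323952  41.308601  ] [205.75016601   3.32438021] [-2.64453342  3.87127989  2.04829246] [ 1.01679681  0.68372229 -0.21191358] 14.991732375056959 [[ 0.14  -0.99   0.033]
 [-0.981 -0.143 -0.129]
 [ 0.132 -0.014 -0.991]]
```

servo_tool --pt "0 0 0 -0.1 0 -0.38 0" --pt "0 0 0 -0.1 0 -0.38 0" --pt "0 0 0 -0.1 0 -0.38 0" --pt "0 0 0 -0.1 0 -0.38 0" --pt "0 0 0 0 0 0 0"

```text
clock: 25.7
position: [521.3, 75.7, 44.8]
ee_rot: [0.755, -0.654, 0.044, 0.03]
contact_force: [-1.3, 5.2, -0.3]
gripper_width: 15.0
```

Run:
```python
from h import *
from lk import tilt
s=read_state();print(s['position'],L(s['position']),s['contact_force'],s['wrist_torque'])
S=get_image('side');t,o=tilt(S);o=o[o[:,0]>-60];print(np.sort(o[:,2]).round(3))
S6=np.load('pics/S6.npy',allow_pickle=True).item()
g=lambda im:cv2.cvtColor(im['image'],cv2.COLOR_RGB2GRAY).astype(np.float32)
S0=np.load('pics/side1.npy',allow_pickle=True).item()
x0,y0,x1,y1=220,212,250,240
for n,i in(('caught',S6),('now',S)): print(n,cv2.phaseCorrelate(g(S0)[y0:y1,x0:x1],g(i)[y0:y1,x0:x1],cv2.createHanningWindow((30,28),cv2.CV_32F)))
```

```text
[521.32620927  75.71090698  44.77585132] [205.8074322    3.61210675] [-1.2878563   5.16115391 -0.28560163] [ 1.1555503   0.21316693 -0.01450696]
[-0.016  0.013  0.018  0.02   0.023  0.025  0.027  0.028  0.028  0.028
  0.028  0.031  0.032  0.032  0.037  0.037  0.038  0.04 ]
caught ((0.4915895826095671, -3.7183109636717333), 0.9392348300086127)
now ((0.24355756332999512, -3.5432804205105235), 0.8745722304450141)
```

servo_tool --pt "0 -0.05 0 0.1 0 0.38 0" --pt "0 -0.05 0 0.1 0 0.38 0" --pt "0 0 0 0.1 0 0.2 0" --pt "0 0 0 0 0 0 0" --pt "0.15 0 0 0 0 0 0" --pt "0.3 0 0 0 0 0 0" --pt "0.45 0 0 0 0 0 0" --pt "0.45 0 0 0 0 0 0" --pt "0.45 0 0 0 0 0 0"

```text
clock: 26.65
position: [520.7, 76.1, 41.5]
ee_rot: [0.754, -0.654, 0.05, 0.036]
contact_force: [0.4, -0.7, 0.8]
gripper_width: 38.6
```

servo_tool --pt "0.45 0 0 -0.8 0 0 0" --pt "0.45 0 0 -2 0 0 0" --pt "0.45 0 0 -4 0 0 0" --pt "0.45 0 0 -4 0 0 0" --pt "0.45 -3 0 -4 0 0 0" --pt "0.45 -4 0 -3 0 0 0" --pt "0.45 -5 0 0 0 0 0" --pt "0.45 -5 0 0 0 0 0" --pt "0.45 -5 0 0 0 0 0" --pt "0.45 -4 0 0 0 0 0" --pt "0.45 0 0 0 0 0 0" --pt "0.45 0 0 0 0 0 0"

```text
clock: 27.85
position: [478.6, 353.6, 186.1]
ee_rot: [0.755, -0.653, 0.051, 0.036]
contact_force: [0.1, -0.6, 0.1]
gripper_width: 38.4
```

Run:
```python
from h import *
from lk import tilt
s=read_state();print(s['position'],s['contact_force'],s['clock'])
S=get_image('side');T=get_image('top');t,o=tilt(S);o=o[o[:,0]>-60];print(np.sort(o[:,2]).round(3))
a=T['image'][90:260,170:340,::-1];b=S['image'][120:240,180:330,::-1]
cv2.imwrite('pics/c10.png',np.hstack([cv2.resize(a,(400,400),interpolation=2),np.vstack([cv2.resize(b,(400,320),interpolation=2),np.zeros((80,400,3),np.uint8)])]))
```

```text
[478.5705986  353.55103497 186.06375951] [ 0.13005667 -0.56078554  0.11977312] 27.85
[-0.017  0.013  0.018  0.02   0.023  0.025  0.026  0.028  0.029  0.029
  0.029  0.033  0.033  0.033  0.037  0.037  0.038  0.041]
```

View pics/c10.png

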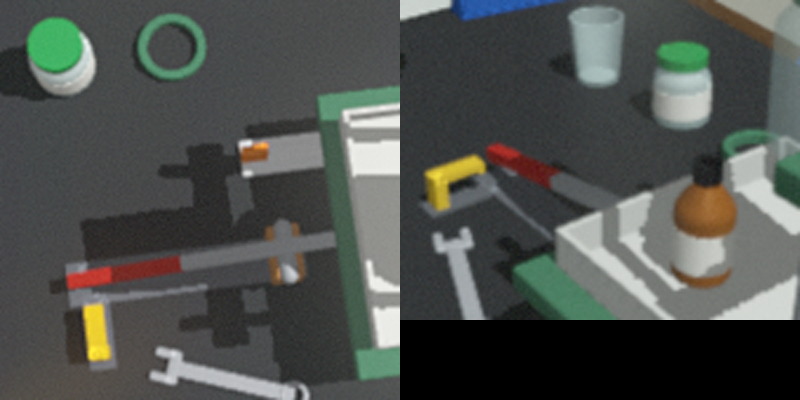

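The last picture shows the bar lying free over the fulcrum and clear of the keeper, with its end at (70,275) and the keeper at (97,330). The shim is under the stand with its tab at (255,152). The bottle is standing and everything else is in place.

Run:
```python
from h import *
S9=np.load('pics/S9.npy',allow_pickle=True).item();S=get_image('side')
for im in(S9,S):
    h=cv2.cvtColor(im['image'],cv2.COLOR_RGB2HSV);m=(h[...,0]>=4)&(h[...,0]<18)&(h[...,1]>170)&(h[...,2]>70)
    k,l,st,ce=cv2.connectedComponentsWithStats(m.astype(np.uint8));print([(st[i].tolist(),ce[i].round(1)) for i in range(1,k) if 15<st[i,4]<5000])
T9=np.load('pics/T9.npy',allow_pickle=True).item()
T=get_image('top')
for im in (T9,T):
    h=cv2.cvtColor(im['image'],cv2.COLOR_RGB2HSV);m=(h[...,0]>=4)&(h[...,0]<18)&(h[...,1]>150)&(h[...,2]>70)
    k,l,st,ce=cv2.connectedComponentsWithStats(m.astype(np.uint8));print([(st[i].tolist(),ce[i].round(1)) for i in range(1,k) if 10<st[i,4]<500])
print(job_done())
```

```text
[([291, 189, 14, 19, 131], array([299.3, 199.1])), ([288, 190, 7, 11, 29], array([291.3, 194.9]))]
[([287, 190, 18, 17, 155], array([297.3, 198.8]))]
[([273, 153, 5, 5, 23], array([275.2, 155.1]))]
[([273, 151, 11, 7, 55], array([277.8, 154.4]))]
the job is handed in; nothing more can be done
None
```

I did the whole job in the order asked and handed it in at about 28 s of the 67 s allowed. No verdict came back.

- **Lever:** The bar went home against a rigid stop at about 29 N. I levered the stand up and caught the handle under the keeper. It stayed caught with the gripper away.
- **Shim:** It went under the foot until it met a rigid stop at about 15 N. By my estimate the nose was about 62 mm behind the front edge. My x origin is probably about 4 mm off, which would make it about 66 mm, within the expected 65 to 77 mm. I then let go of it.
- **Letting down:** I took the bar out from under the keeper and lowered the stand slowly until the load left the bar. The bar was released over the fulcrum, clear of the hook.

**Last checks:** The final picture shows the stand still raised, the shim tab in place, the bar free, the bottle standing, and the other things in view where they were. The highest force I read was about 34 N at the wrist, while bringing the bar out sideways.

**Where checks disagreed:** My tilt estimates from the pictures are rough, because many tracked points follow shadows.
- **Caught under the keeper:** the front-edge points read 0.046–0.048.
- **Sitting on the shim:** most points read 0.02–0.04, with the upper ones at 0.037–0.041, where 0.035 is expected.
- **A second image check:** tracking the front corner showed a smaller drop than that, 3.7 to 3.5 pixels. The tilt estimates did not change when I released the bar.

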